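Fill the bearing magazine to the red collar

TASK

Get the bearing magazine ready for the press: take the cardboard box off the mouth of the clear tube and set it down on the bench well clear of the tube (some 15 cm or more from it). Then stack bearings flat in the tube until the top of the stack is level with the red collar, neither below nor above the red band, and lay every bearing that is left over in the blue tray, side by side on its floor. Leave the pliers, tape measure and screwdriver where they are.

Things in the scene. Friction and masses are not known exactly. Their poses are not given: they have to be found in the camera images.
- tray: shallow blue steel tray fixed to the bench, 170 (x) by 210 (y) mm outside, 22 mm high, walls and floor 4 mm thick, open on top. Origin at the centre of its underside; x and y along its sides
- tube_floor (a point): centre of the floor inside the clear plastic tube of the bearing magazine. The magazine is fixed: a square 90 mm foot plate 8 mm thick (this point is on its top face) carries the upright clear tube, bore 60 mm, outside 70 mm, 84 mm high from this point to the rim. Only the last 4 mm of the bore are chamfered, to 67 mm, so a bearing must be started level and centred in the mouth before it is let go; it then drops down by itself
- tube_mouth (a point): centre of the tube's mouth at the level of its rim, 84 mm above the tube floor; the parts box stands on this rim at the start
- band (a point): centre, on the tube's axis and half-way up, of the red collar (78 mm across, 20 mm high) clamped round the outside of the clear tube. It marks the fill height: from 10 mm below to 10 mm above this point. It sits at a different height from start to start (40 to 72 mm above the tube floor) and stays put
- parts_box_c (a point): centre (half-way up) of a closed brown cardboard parts box, 50 (x) by 76 (y) by 52 (z) mm, about 150 g; it stands on the tube's rim at the start, anyhow turned, its z up and its 50 mm width along its own x
- bearing1_c (a point): centre (half-way up) of a steel ball bearing, 52 mm across and 15 mm thick, z along its axis (either face may be up), about 140 g, lying flat on the bench at the start. All bearings are alike; six or all seven of bearing1 to bearing7 are present
- bearing2_c (a point): centre (half-way up) of a steel ball bearing, 52 mm across and 15 mm thick, z along its axis (either face may be up), about 140 g, lying flat on the bench at the start. All bearings are alike; six or all seven of bearing1 to bearing7 are present
- bearing3_c (a point): centre (half-way up) of a steel ball bearing, 52 mm across and 15 mm thick, z along its axis (either face may be up), about 140 g, lying flat on the bench at the start. All bearings are alike; six or all seven of bearing1 to bearing7 are present
- bearing4_c (a point): centre (half-way up) of a steel ball bearing, 52 mm across and 15 mm thick, z along its axis (either face may be up), about 140 g, lying flat on the bench at the start. All bearings are alike; six or all seven of bearing1 to bearing7 are present
- bearing5_c (a point): centre (half-way up) of a steel ball bearing, 52 mm across and 15 mm thick, z along its axis (either face may be up), about 140 g, lying flat on the bench at the start. All bearings are alike; six or all seven of bearing1 to bearing7 are present
- bearing6_c (a point): centre (half-way up) of a steel ball bearing, 52 mm across and 15 mm thick, z along its axis (either face may be up), about 140 g, lying flat on the bench at the start. All bearings are alike; six or all seven of bearing1 to bearing7 are present
- bearing7_c (a point): centre (half-way up) of a steel ball bearing, 52 mm across and 15 mm thick, z along its axis (either face may be up), about 140 g, lying flat on the bench at the start. All bearings are alike; six or all seven of bearing1 to bearing7 are present
- pliers: pliers with red handles, 198 mm long along its x and 61 mm wide, lying on the bench near the robot; bystander. Origin at the centre of the underside
- tape_measure: yellow tape measure, 35 x 75 x 67 mm, standing on the bench; bystander. Origin at the centre of the underside
- screwdriver_red: screwdriver with red handle, 210 mm, lying on the bench behind the tube; bystander. Origin at the centre of the underside
There are look-alikes about, which are no part of the job. Leave any black or orange look-alike of the part that bears bearing4_c alone.

How it is judged:
On the way, in this order (a step that is already met when the one before it is completed fails the run):
1. the box is off the tube and on the bench, its centre more than 11 cm from the tube's axis (horizontal distance between parts_box_c and tube_floor above 0.11 m and height (world z) of parts_box_c below 0.045 m), for 0.2 s.
2. the top of the bearing stack in the tube is level with the red band ((((horizontal distance between bearing1_c and tube_floor below 0.008 m and height (world z) of bearing1_c below 0.085 m and (angle between bearing1_c's own z axis and vertical below 0.12 rad or angle between bearing1_c's own z axis and vertical above 3.02 rad) and z of bearing1_c in the frame of band below 0.0045 m) and z of bearing1_c in the frame of band above -0.0195 m) or ((horizontal distance between bearing2_c and tube_floor below 0.008 m and height (world z) of bearing2_c below 0.085 m and (angle between bearing2_c's own z axis and vertical below 0.12 rad or angle between bearing2_c's own z axis and vertical above 3.02 rad) and z of bearing2_c in the frame of band below 0.0045 m) and z of bearing2_c in the frame of band above -0.0195 m) or ((horizontal distance between bearing3_c and tube_floor below 0.008 m and height (world z) of bearing3_c below 0.085 m and (angle between bearing3_c's own z axis and vertical below 0.12 rad or angle between bearing3_c's own z axis and vertical above 3.02 rad) and z of bearing3_c in the frame of band below 0.0045 m) and z of bearing3_c in the frame of band above -0.0195 m) or ((horizontal distance between bearing4_c and tube_floor below 0.008 m and height (world z) of bearing4_c below 0.085 m and (angle between bearing4_c's own z axis and vertical below 0.12 rad or angle between bearing4_c's own z axis and vertical above 3.02 rad) and z of bearing4_c in the frame of band below 0.0045 m) and z of bearing4_c in the frame of band above -0.0195 m) or ((horizontal distance between bearing5_c and tube_floor below 0.008 m and height (world z) of bearing5_c below 0.085 m and (angle between bearing5_c's own z axis and vertical below 0.12 rad or angle between bearing5_c's own z axis and vertical above 3.02 rad) and z of bearing5_c in the frame of band below 0.0045 m) and z of bearing5_c in the frame of band above -0.0195 m) or ((horizontal distance between bearing6_c and tube_floor below 0.008 m and height (world z) of bearing6_c below 0.085 m and (angle between bearing6_c's own z axis and vertical below 0.12 rad or angle between bearing6_c's own z axis and vertical above 3.02 rad) and z of bearing6_c in the frame of band below 0.0045 m) and z of bearing6_c in the frame of band above -0.0195 m) or ((horizontal distance between bearing7_c and tube_floor below 0.008 m and height (world z) of bearing7_c below 0.085 m and (angle between bearing7_c's own z axis and vertical below 0.12 rad or angle between bearing7_c's own z axis and vertical above 3.02 rad) and z of bearing7_c in the frame of band below 0.0045 m) and z of bearing7_c in the frame of band above -0.0195 m))), for 0.2 s.
At the end, for the whole second after the job is handed in: The box rests on the bench, its centre more than 11 cm from the tube's axis; bearings lie flat in the tube and the top face of the uppermost is within the red band (12 mm above or below its middle); every other bearing lies on the floor of the tray, not on another; nothing moves (all of step 1 and (((horizontal distance between bearing1_c and tube_floor below 0.008 m and height (world z) of bearing1_c below 0.085 m and (angle between bearing1_c's own z axis and vertical below 0.12 rad or angle between bearing1_c's own z axis and vertical above 3.02 rad) and z of bearing1_c in the frame of band below 0.0045 m) and z of bearing1_c in the frame of band above -0.0195 m) or ((horizontal distance between bearing2_c and tube_floor below 0.008 m and height (world z) of bearing2_c below 0.085 m and (angle between bearing2_c's own z axis and vertical below 0.12 rad or angle between bearing2_c's own z axis and vertical above 3.02 rad) and z of bearing2_c in the frame of band below 0.0045 m) and z of bearing2_c in the frame of band above -0.0195 m) or ((horizontal distance between bearing3_c and tube_floor below 0.008 m and height (world z) of bearing3_c below 0.085 m and (angle between bearing3_c's own z axis and vertical below 0.12 rad or angle between bearing3_c's own z axis and vertical above 3.02 rad) and z of bearing3_c in the frame of band below 0.0045 m) and z of bearing3_c in the frame of band above -0.0195 m) or ((horizontal distance between bearing4_c and tube_floor below 0.008 m and height (world z) of bearing4_c below 0.085 m and (angle between bearing4_c's own z axis and vertical below 0.12 rad or angle between bearing4_c's own z axis and vertical above 3.02 rad) and z of bearing4_c in the frame of band below 0.0045 m) and z of bearing4_c in the frame of band above -0.0195 m) or ((horizontal distance between bearing5_c and tube_floor below 0.008 m and height (world z) of bearing5_c below 0.085 m and (angle between bearing5_c's own z axis and vertical below 0.12 rad or angle between bearing5_c's own z axis and vertical above 3.02 rad) and z of bearing5_c in the frame of band below 0.0045 m) and z of bearing5_c in the frame of band above -0.0195 m) or ((horizontal distance between bearing6_c and tube_floor below 0.008 m and height (world z) of bearing6_c below 0.085 m and (angle between bearing6_c's own z axis and vertical below 0.12 rad or angle between bearing6_c's own z axis and vertical above 3.02 rad) and z of bearing6_c in the frame of band below 0.0045 m) and z of bearing6_c in the frame of band above -0.0195 m) or ((horizontal distance between bearing7_c and tube_floor below 0.008 m and height (world z) of bearing7_c below 0.085 m and (angle between bearing7_c's own z axis and vertical below 0.12 rad or angle between bearing7_c's own z axis and vertical above 3.02 rad) and z of bearing7_c in the frame of band below 0.0045 m) and z of bearing7_c in the frame of band above -0.0195 m)) and ((horizontal distance between bearing1_c and tube_floor below 0.008 m and height (world z) of bearing1_c below 0.085 m and (angle between bearing1_c's own z axis and vertical below 0.12 rad or angle between bearing1_c's own z axis and vertical above 3.02 rad) and z of bearing1_c in the frame of band below 0.0045 m) or (x of bearing1_c in the frame of tray between -0.07 and 0.07 m and y of bearing1_c in the frame of tray between -0.09 and 0.09 m and height (world z) of bearing1_c below 0.018 m)) and ((horizontal distance between bearing2_c and tube_floor below 0.008 m and height (world z) of bearing2_c below 0.085 m and (angle between bearing2_c's own z axis and vertical below 0.12 rad or angle between bearing2_c's own z axis and vertical above 3.02 rad) and z of bearing2_c in the frame of band below 0.0045 m) or (x of bearing2_c in the frame of tray between -0.07 and 0.07 m and y of bearing2_c in the frame of tray between -0.09 and 0.09 m and height (world z) of bearing2_c below 0.018 m)) and ((horizontal distance between bearing3_c and tube_floor below 0.008 m and height (world z) of bearing3_c below 0.085 m and (angle between bearing3_c's own z axis and vertical below 0.12 rad or angle between bearing3_c's own z axis and vertical above 3.02 rad) and z of bearing3_c in the frame of band below 0.0045 m) or (x of bearing3_c in the frame of tray between -0.07 and 0.07 m and y of bearing3_c in the frame of tray between -0.09 and 0.09 m and height (world z) of bearing3_c below 0.018 m)) and ((horizontal distance between bearing4_c and tube_floor below 0.008 m and height (world z) of bearing4_c below 0.085 m and (angle between bearing4_c's own z axis and vertical below 0.12 rad or angle between bearing4_c's own z axis and vertical above 3.02 rad) and z of bearing4_c in the frame of band below 0.0045 m) or (x of bearing4_c in the frame of tray between -0.07 and 0.07 m and y of bearing4_c in the frame of tray between -0.09 and 0.09 m and height (world z) of bearing4_c below 0.018 m)) and ((horizontal distance between bearing5_c and tube_floor below 0.008 m and height (world z) of bearing5_c below 0.085 m and (angle between bearing5_c's own z axis and vertical below 0.12 rad or angle between bearing5_c's own z axis and vertical above 3.02 rad) and z of bearing5_c in the frame of band below 0.0045 m) or (x of bearing5_c in the frame of tray between -0.07 and 0.07 m and y of bearing5_c in the frame of tray between -0.09 and 0.09 m and height (world z) of bearing5_c below 0.018 m)) and ((horizontal distance between bearing6_c and tube_floor below 0.008 m and height (world z) of bearing6_c below 0.085 m and (angle between bearing6_c's own z axis and vertical below 0.12 rad or angle between bearing6_c's own z axis and vertical above 3.02 rad) and z of bearing6_c in the frame of band below 0.0045 m) or (x of bearing6_c in the frame of tray between -0.07 and 0.07 m and y of bearing6_c in the frame of tray between -0.09 and 0.09 m and height (world z) of bearing6_c below 0.018 m)) and ((horizontal distance between bearing7_c and tube_floor below 0.008 m and height (world z) of bearing7_c below 0.085 m and (angle between bearing7_c's own z axis and vertical below 0.12 rad or angle between bearing7_c's own z axis and vertical above 3.02 rad) and z of bearing7_c in the frame of band below 0.0045 m) or (x of bearing7_c in the frame of tray between -0.07 and 0.07 m and y of bearing7_c in the frame of tray between -0.09 and 0.09 m and height (world z) of bearing7_c below 0.018 m)) and linear speed of parts_box below 0.02 m/s); the robot touches nothing.
It fails at once if the pliers moved by more than 4 cm (distance of pliers from where it was at the start of the episode above 0.04 m).
It fails at once if the tape measure moved by more than 4 cm (distance of tape_measure from where it was at the start of the episode above 0.04 m).
It fails at once if the red screwdriver moved by more than 4 cm (distance of screwdriver_red from where it was at the start of the episode above 0.04 m).
It fails at once if the red collar is shifted along the tube by more than 6 mm (distance of band from where it was at the start of the episode above 0.006 m).
Of bearing1, bearing2, bearing3, bearing4, bearing5, bearing6, bearing7 only 6 to 7 are there at a start; the rules pass over those that are not, and their reading is None.
At some moment in a run one of bearing1, bearing2, bearing3, bearing4, bearing5, bearing6, bearing7 may be knocked a few centimetres aside while the robot is not near it.
Once in a run the grip may slacken for a moment while it holds something.
It also fails if it takes over 210 s, if anything falls off the work surface, if the arm or the gripper's body presses on something with over 40 N, if the wrist force passes 120 N, or if a joint passes its speed limit or range.

ROBOT

A 6-joint arm with a two-finger parallel gripper is mounted at the origin on a cart in front of the work surface, level with it; the furniture and walls round the work are solid. World frame = base frame: x ahead of the robot, y to its left, z up, the work surface at z = 0. Lengths are in m, angles in rad, forces in N, time in s.
With the tool pointing down it reaches from about 0.25 to 0.725 m from the base axis. Payload 9.7 kg.
Tool frame: the origin (TCP) lies at the very end of the fingers, on their centre line; the grasp point (between the pads) lies 19 mm behind it; z points along the fingers, y is the line along which they close (so a half turn about z gives the same grasp; the last joint's range is limited). The gripper opens to 85 mm and grips with 20 to 120 N. Pads are 22 mm wide; open, the fingers measure 114 mm over their backs; the gripper's body (76 mm by 85 mm) begins 54 mm behind the grasp point. The pads swing forward as they close: fully open they stand 13 mm farther back than shut.
Start: joints at [1.277, 0.087, 0.176, 1.66, 0, 1.571], TCP at [0.159, 0.526, 0.231] pointing down, gripper open.
Joint ranges: [-3.13, 3.13], [-0.85, 1.81], [-1.15, 1.24], [-2.2, 2.28], [-1.44, 1.52], [-3.14, 3.14]. Speed limits (rad/s): [2.22, 2.22, 2.57, 3.14, 3.14, 3.14].

INTERFACE

Orientations are given as a 3x3 rotation matrix whose columns are the frame's x, y, z axes.
In Python, from plant import * gives the robot as it stands.
- The arm moves only by the tool move_arm, never from a script. Its argument "steps" is one flat list of numbers, 7 for each row, row after row: the opening, from 0 (shut) to 1 (fully open), then the shift along the tool's x, y, z in units of 30 mm (1.0 is 30 mm), then the turn, a rotation vector about the tool's x, y, z in units of 5 degrees (1.0 is 5 degrees). In form: [jaw, x, y, z, rx, ry, rz, jaw, x, y, z, rx, ry, rz, ...]. A call has 1 to 5 rows; each row shifts and turns the commanded pose from where the row before left it, along the tool's axes as they then stand; what a row does not reach is not made up. A row lasts 1/8 s, in which the tool goes at most 62.5 mm and 10.7 degrees, less where a joint would pass 70% of its speed; a pose out of reach is approached as far as the arm can. A call is refused whole if a number of a shift passes 1 or a number of a turn 1, either way. A call with a gripper value outside its range is refused whole. The fingers move at their own pace and stop on an object; "newtons" is the grip in N (left out, the last holds). Time passes only in rows, so rows that do not move let the fingers close. It gives the time, the measured TCP pose, the force, the opening and the grip force at its end, in the units of the state.
- get_obs(): the state, without advancing time (a new reading comes with each control period).
- camera(name): name is "scene" or "top"; returns the picture (420x560x3 uint8, red, green, blue); there is no depth.
- camera_params(name): a dict with "fx", "fy", "cx", "cy" (pixels), "pose" (4x4, takes a point from camera to world coordinates). Camera axes: x right, y up, looking along -z (the intrinsics and any distortion apply to the point x, -y, -z); pixel columns grow to the right and rows downward; lengths in m; the calibration is good to about 2 mm. A picture is of the moment at which its call begins. camera_params takes no time and is no camera call.
- job_done(): hands the job in; it is judged then, once.
The state is a dict: "clock": time; "joint_pos": joint angles; "qd": joint speeds; "tau": joint torques, N m; "tool_pos": TCP position; "tool_rot": TCP orientation; "wrist_force": force on the tool from outside, world axes, zero at the start; "torque": the same for the moment, N m; "grip_width": finger opening in m; "finger_force": force on a finger pad.
Only numpy, scipy, OpenCV 4.12 (cv2) and the standard library are available. Lean on these libraries where they do the work, as an engineer would, in place of code of your own. Each camera call takes 0.05 s, during which the arm holds its last target. There are 200 camera calls.

## Working session

There is one attempt and no reset: what is moved stays moved. The work goes in short steps, Python scripts to look and compute and a tool call to move; the robot and the scene stay as the last step left them, time stands still between calls to the robot, and variables do not carry over. Pictures are saved under pics/ and viewed, at most 14 in all, crops included, and the job is handed in when it is done.

Besides the shell and the picture viewer there is one more tool, called after "Call:" as name(argument=value, ...) on one line, values as JSON. move_arm: Moves the arm, as the interface text tells. Its arguments: {"type":"object","properties":{"steps":{"type":"array"},"newtons":{"type":"number"}},"required":["steps"]}

```bash
mkdir -p pics; ls
python3 - <<'E'
from plant import *
import cv2,numpy as np
for n in("scene","top"):
    im=camera(n); cv2.imwrite(f"pics/{n}0.png",cv2.cvtColor(im,cv2.COLOR_RGB2BGR))
    p=camera_params(n); print(n,{k:(np.round(v,4).tolist()) for k,v in p.items() if not isinstance(v,str)})
o=get_obs(); print(o)
E
```

```text
pics
scene {'fx': 492.2558, 'fy': 492.2558, 'cx': 284.0797, 'cy': 215.597, 'pose': [[0.8056, 0.4139, -0.4238, 0.0003], [-0.5924, 0.555, -0.584, -0.8731], [-0.0066, 0.7216, 0.6923, 0.9991], [0.0, 0.0, 0.0, 1.0]]}
top {'fx': 427.3174, 'fy': 427.3174, 'cx': 280.61, 'cy': 204.3636, 'pose': [[-0.0064, 0.9955, -0.0941, 0.4034], [-0.9997, -0.0084, -0.0209, -0.1166], [-0.0216, 0.094, 0.9953, 1.4703], [0.0, 0.0, 0.0, 1.0]]}
{'clock': 0.1, 'joint_pos': array([1.27698737e+00, 8.74296847e-02, 1.75216753e-01, 1.65978943e+00,
       2.21772141e-05, 1.57079264e+00]), 'qd': array([-0.00012325, -0.00124786,  0.00209701, -0.00117762,  0.00093964,
        0.00030214]), 'tau': array([ 4.50690486e-04, -5.21563482e+01,  4.65653300e+01,  1.59575668e-02,
        3.46161210e-05, -9.54027854e-06]), 'tool_pos': array([0.15921659, 0.52624342, 0.23064216]), 'tool_rot': array([[-9.57148808e-01,  2.89596310e-01, -3.70494343e-04],
       [ 2.89596546e-01,  9.57148120e-01, -1.14793010e-03],
       [ 2.21816427e-05, -1.20603381e-03, -9.99999272e-01]]), 'wrist_force': array([-0.13908001,  0.76957395,  0.56508692]), 'torque': array([-0.03223204, -0.06264261, -0.04128701]), 'finger_force': 0.0, 'grip_width': 0.08564036076182609}
```

View pics/scene0.png

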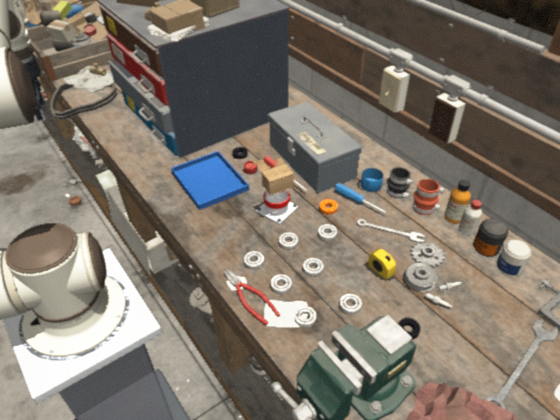

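View pics/top0.png

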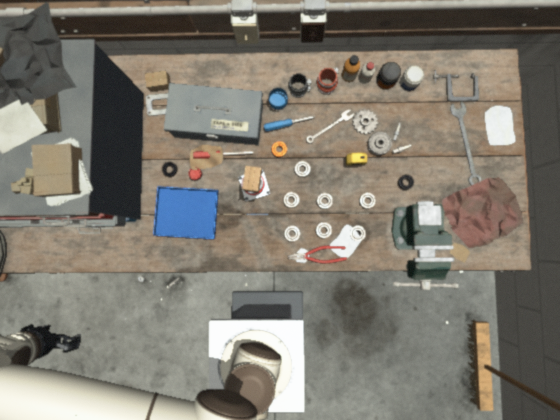

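The scene picture shows seven silver bearings, near (327,231), (288,240), (313,266), (350,303), (254,260), (281,283) and (306,317). The box sits on the tube at (277,180) and the tray is at (210,180). The black (240,152) and orange (329,206) rings are decoys. The top picture agrees: bearings near (303,169), (291,200), (325,201), (367,200), (292,233), (324,230) and (359,233).

```bash
cat > h.py <<'E'
from plant import *
import cv2,numpy as np
def shot(n): return camera(n)
def save(im,f,roi,s=3):
    x0,y0,x1,y1=roi
    cv2.imwrite("pics/"+f,cv2.cvtColor(cv2.resize(im[y0:y1,x0:x1],None,fx=s,fy=s,interpolation=cv2.INTER_CUBIC),cv2.COLOR_RGB2BGR))
def ray(n,u,v):
    p=camera_params(n);T=np.array(p["pose"])
    return T[:3,3],T[:3,:3]@np.array([(u-p["cx"])/p["fx"],-(v-p["cy"])/p["fy"],-1])
def onz(n,u,v,z):
    c,d=ray(n,u,v); return c+d*(z-c[2])/d[2]
def proj(n,P):
    p=camera_params(n);T=np.array(p["pose"]);q=T[:3,:3].T@(np.array(P)-T[:3,3])
    return np.array([p["cx"]-p["fx"]*q[0]/q[2],p["cy"]+p["fy"]*q[1]/q[2]])
def tri(a,b):
    A=0;B=0
    for n,u,v in(a,b):
        c,d=ray(n,u,v);d=d/np.linalg.norm(d);M=np.eye(3)-np.outer(d,d);A=A+M;B=B+M@c
    return np.linalg.solve(A,B)
E
python3 - <<'E'
from h import *
for n,roi in(("scene",(165,140,425,335)),("top",(140,130,400,290))):
    save(shot(n),n+"1.png",roi)
E
```

```text
(no output)
```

View pics/scene1.png

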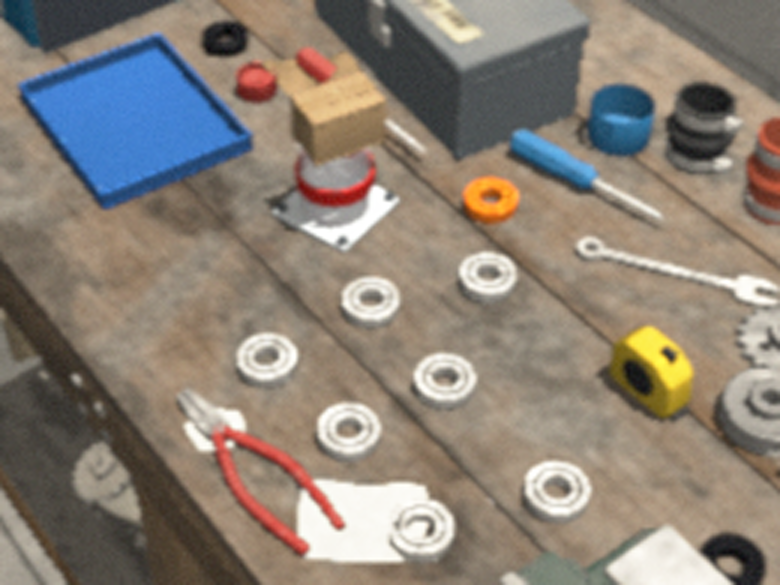

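View pics/top1.png

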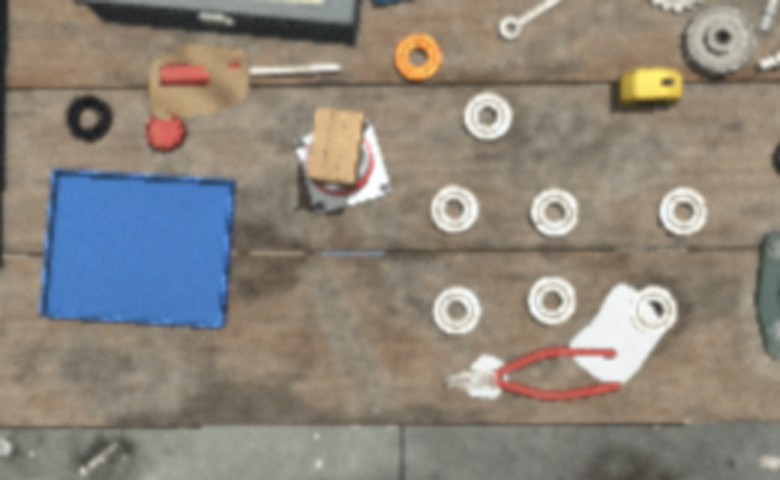

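The crops show the bearings clearly. One of them, at scene crop (422,529), lies on white paper and touches nothing else. In the top crop the box's upper face has corners (317,108), (365,112), (358,185) and (308,180). The tray corners are (54,170), (235,180), (225,327) and (42,317).

```bash
cat >> h.py <<'E'
def rings(n,guess,im,r=12):
    out=[]
    hsv=cv2.cvtColor(im,cv2.COLOR_RGB2HSV); m=((hsv[...,2]>165)&(hsv[...,1]<60)).astype(np.uint8)
    for u,v in guess:
        x0,y0=int(u)-r,int(v)-r; w=m[y0:y0+2*r+1,x0:x0+2*r+1].copy()
        cs,_=cv2.findContours(w,cv2.RETR_EXTERNAL,cv2.CHAIN_APPROX_NONE)
        c=max(cs,key=len); 
        (a,b),(d,e),_=cv2.fitEllipse(cv2.convexHull(c)) if len(cv2.convexHull(c))>4 else ((0,0),(0,0),0)
        out.append((round(a+x0,1),round(b+y0,1),round(d,1),round(e,1)))
    return out
E
python3 - <<'E'
from h import *
S=[(488,276),(370,300),(267,358),(444,379),(348,430),(556,489),(422,529)]
T=[(488,116),(454,209),(456,310),(554,212),(552,300),(683,211),(655,308)]
S=[(165+a/3,140+b/3) for a,b in S];T=[(140+a/3,130+b/3) for a,b in T]
si=shot("scene");ti=shot("top")
rs=rings("scene",S,si);rt=rings("top",T,ti)
for g,a,h,b in zip(S,rs,T,rt):
    print(np.round(g,1),a,np.round(onz("scene",*a[:2],.0145)[:2],4),np.round(onz("scene",*g,.0145)[:2],4),'|',np.round(h,1),b,np.round(onz("top",*b[:2],.0145)[:2],4),np.round(onz("top",*h,.0145)[:2],4), np.round(tri(("scene",*a[:2]),("top",*b[:2])),3)[2])
t=lambda a,b,z:np.round(onz("top",140+a/3,130+b/3,z)[:2],4)
s=lambda a,b,z:np.round(onz("scene",165+a/3,140+b/3,z)[:2],4)
print("box top",[t(*p,.144) for p in[(317,108),(365,112),(358,185),(308,180)]])
print("box scene",[s(*p,.144) for p in[(291,101),(351,72),(384,99),(305,128)]])
print("tray",[t(*p,.022) for p in[(54,170),(235,180),(225,327),(42,317)]],"sc",[s(*p,.022) for p in[(22,88),(157,37),(250,138),(103,200)]])
print("foot",[s(*p,.008) for p in[(275,210),(343,247),(398,200)]],[t(*p,.008) for p in[(370,122),(389,190),(318,212),(297,147)]])
# red collar
hsv=cv2.cvtColor(si,cv2.COLOR_RGB2HSV);m=((hsv[...,0]<8)|(hsv[...,0]>172))&(hsv[...,1]>130)
for u in range(262,294,2):
    v=np.nonzero(m[180:225,u])[0]+180; print(u,v.min() if len(v) else 0,v.max() if len(v) else 0,end='; ')
E
```

```text
[327.7 232. ] (326.7, 230.3, 14.5, 21.3) [ 0.6634 -0.1617] [ 0.6613 -0.1684] | [302.7 168.7] (302.2, 168.0, 15.6, 16.1) [ 0.6663 -0.1612] [ 0.664  -0.1627] 0.012
[288.3 240. ] (288.5, 238.3, 16.8, 19.0) [ 0.5592 -0.1225] [ 0.555  -0.1274] | [291.3 199.7] (291.1, 199.0, 15.8, 16.7) [ 0.5592 -0.122 ] [ 0.5569 -0.1228] 0.014
[254.  259.3] (254.1, 257.4, 17.6, 21.2) [ 0.4442 -0.124 ] [ 0.4402 -0.1295] | [292.  233.3] (292.1, 233.0, 16.2, 16.6) [ 0.443  -0.1244] [ 0.4419 -0.124 ] 0.016
[313.  266.3] (312.9, 265.0, 16.4, 21.9) [ 0.5529 -0.2378] [ 0.5502 -0.2415] | [324.7 200.7] (324.6, 200.1, 16.0, 16.7) [ 0.5545 -0.2364] [ 0.5525 -0.2366] 0.012
[281.  283.3] (282.3, 281.2, 19.0, 24.7) [ 0.457  -0.2334] [ 0.4503 -0.237 ] | [324. 230.] (323.8, 229.4, 16.1, 17.0) [ 0.4544 -0.2321] [ 0.4524 -0.2328] 0.015
[350.3 303. ] (350.6, 300.5, 21.0, 26.7) [ 0.5557 -0.3814] [ 0.5502 -0.3866] | [367.7 200.3] (367.8, 199.8, 16.1, 16.6) [ 0.5542 -0.3835] [ 0.5524 -0.383 ] 0.018
[305.7 316.3] (298.6, 315.2, 24.2, 35.0) [ 0.4274 -0.3396] [ 0.439  -0.3522] | [358.3 232.7] (351.7, 234.1, 21.8, 27.1) [ 0.4379 -
[... 156 characters left out ...]
[array([0.5738, 0.0191]), array([0.6434, 0.021 ]), array([ 0.6439, -0.0297]), array([ 0.5621, -0.0202])]
tray [array([0.6051, 0.3354]), array([0.5916, 0.127 ]), array([0.4243, 0.1372]), array([0.437 , 0.3456])] sc [array([0.4391, 0.3356]), array([0.6005, 0.3276]), array([0.5882, 0.1221]), array([0.4219, 0.13  ])]
foot [array([0.5564, 0.0305]), array([ 0.5795, -0.0513]), array([ 0.6619, -0.0302])] [array([ 0.6595, -0.0266]), array([ 0.5802, -0.0483]), array([0.5555, 0.0334]), array([0.6312, 0.0578])]
262 0 0; 264 199 202; 266 201 204; 268 202 206; 270 203 207; 272 203 207; 274 203 207; 276 204 208; 278 203 207; 280 203 207; 282 202 207; 284 201 206; 286 200 204; 288 196 201; 290 0 0; 292 0 0;
```

Call:
move_arm(steps=[1, 0, 0, 0, 0, 0, -0.84, 1, 0, 0, 0, 0, 0, -0.84, 1, 0, 0, 0, 0, 0, -0.84, 1, 0, 0, 0, 0, 0, -0.84, 1, 0, 0, 0, 0, 0, 0])

```text
clock: 0.92
tool_pos: [0.1593, 0.5264, 0.2312]
tool_rot: [[-1.0, 0.001, -0.0], [0.001, 1.0, -0.0], [0.0, -0.0, -1.0]]
wrist_force: [-0.8, -0.4, 0.5]
grip_width: 0.0855
finger_force: 0.0
```

Run:
```python
from h import *
o=get_obs();print(np.round(o["joint_pos"],3),np.round(o["tool_pos"],4),np.round(o["tool_rot"],3))
```

```text
[1.277 0.087 0.176 1.66  0.    1.278] [0.1593 0.5264 0.2312] [[-1.     0.001 -0.   ]
 [ 0.001  1.    -0.   ]
 [ 0.    -0.    -1.   ]]
```

Call:
move_arm(steps=[1, -0.5, -1, 0, 0, 0, 0, 1, -0.5, -1, 0, 0, 0, 0, 1, -0.5, -1, 0, 0, 0, 0, 1, -0.5, -1, 0, 0, 0, 0, 1, -0.5, -1, 0, 0, 0, 0])

```text
clock: 1.55
tool_pos: [0.2345, 0.3754, 0.2313]
tool_rot: [[-1.0, 0.002, 0.0], [0.002, 1.0, 0.0], [-0.0, 0.0, -1.0]]
wrist_force: [-0.2, 0.4, 0.6]
grip_width: 0.0855
finger_force: 0.0
```

Call:
move_arm(steps=[1, -1, -1, 0, 0, 0, 0, 1, -1, -1, 0, 0, 0, 0, 1, -1, -1, 0, 0, 0, 0, 1, -1, -1, 0, 0, 0, 0, 1, -1, -1, 0, 0, 0, 0])

```text
clock: 2.17
tool_pos: [0.3849, 0.2252, 0.2314]
tool_rot: [[-1.0, 0.003, 0.0], [0.003, 1.0, 0.0], [-0.0, 0.0, -1.0]]
wrist_force: [-0.1, 1.8, 0.4]
grip_width: 0.0852
finger_force: 0.0
```

Call:
move_arm(steps=[1, -1, -1, 0, 0, 0, 0, 1, -1, -1, 0, 0, 0, 0, 1, -1, -1, 0, 0, 0, 0, 1, -1, -1, 0, 0, 0, 0, 1, 0, 0, 0, 0, 0, 0])

```text
clock: 2.8
tool_pos: [0.5053, 0.1044, 0.2306]
tool_rot: [[-1.0, 0.005, -0.001], [0.005, 1.0, -0.001], [0.001, -0.001, -1.0]]
wrist_force: [-0.3, 0.1, -0.6]
grip_width: 0.0855
finger_force: 0.0
```

Call:
move_arm(steps=[1, -0.88, -0.86, 0, 0, 0, 0, 1, -0.88, -0.86, 0, 0, 0, 0, 1, -0.88, -0.86, 0, 0, 0, 0, 1, -0.88, -0.86, 0, 0, 0, 0, 1, 0, 0, 0, 0, 0, 1])

```text
clock: 3.42
tool_pos: [0.6104, 0.0021, 0.2304]
tool_rot: [[-0.996, 0.092, -0.001], [0.092, 0.996, -0.0], [0.001, -0.0, -1.0]]
wrist_force: [-0.2, -0.2, -0.5]
grip_width: 0.0849
finger_force: 0.0
```

Call:
move_arm(steps=[1, 0, 0, 0.8, 0, 0, 0.24, 1, 0, 0, 1, 0, 0, 0, 1, 0, 0, 1, 0, 0, 0, 1, 0, 0, 1, 0, 0, 0, 1, 0, 0, 0.29, 0, 0, 0])

```text
clock: 4.05
tool_pos: [0.6083, 0.0037, 0.1068]
tool_rot: [[-0.994, 0.109, -0.003], [0.109, 0.994, 0.0], [0.003, -0.0, -1.0]]
wrist_force: [0.9, 0.4, 0.4]
grip_width: 0.0848
finger_force: 0.0
```

Call:
move_arm(steps=[0.4, 0, 0, 0, 0, 0, 0, 0.4, 0, 0, 0, 0, 0, 0, 0.4, 0, 0, 0, 0, 0, 0, 0.4, 0, 0, 0, 0, 0, 0, 0.4, 0, 0, 0, 0, 0, 0], newtons=40)

```text
clock: 4.68
tool_pos: [0.6103, 0.0031, 0.1104]
tool_rot: [[-0.994, 0.109, 0.003], [0.109, 0.994, 0.0], [-0.003, 0.001, -1.0]]
wrist_force: [-1.1, 0.8, 5.9]
grip_width: 0.0496
finger_force: 41.2
```

Call:
move_arm(steps=[0.4, 0, 0, -1, 0, 0, 0, 0.4, 0, 0, -1, 0, 0, 0, 0.4, 0.87, 0.03, 0, 0, 0, 0, 0.4, 0.87, 0.03, 0, 0, 0, 0, 0.4, 0.87, 0.03, 0, 0, 0, 0], newtons=60)

```text
clock: 5.3
tool_pos: [0.5313, 0.0142, 0.1688]
tool_rot: [[-0.994, 0.109, 0.0], [0.109, 0.994, -0.0], [-0.0, -0.0, -1.0]]
wrist_force: [0.3, 0.5, -1.4]
grip_width: 0.0495
finger_force: 62.6
```

Call:
move_arm(steps=[0.4, 0.87, 0.03, 0, 0, 0, 0, 0.4, 0.87, 0.03, 0, 0, 0, 0, 0.4, 0.87, 0.03, 0, 0, 0, 0, 0.4, 0.87, 0.03, 0, 0, 0, 0.4, 0, 0, 0, 0, 0, 0])

```text
invalid input at $.steps: expected a multiple of 7 numbers
```

Run:
```python
from h import *
o=get_obs();print(o["tool_pos"],o["grip_width"],o["finger_force"])
im=shot("scene");cv2.imwrite("pics/s2.png",cv2.cvtColor(im,cv2.COLOR_RGB2BGR))
```

```text
[0.53128992 0.01416454 0.1687608 ] 0.049498677834261914 62.59888205677271
```

View pics/s2.png

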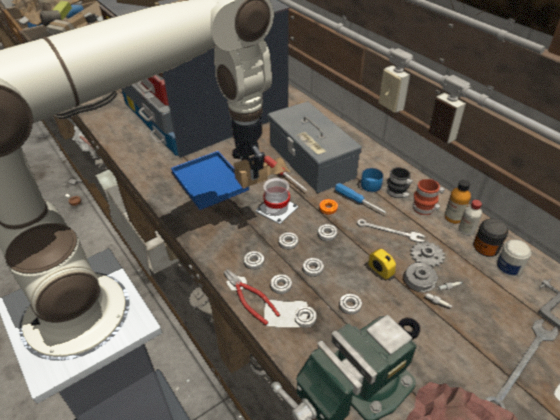

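The box is held at (250,175) and the tube at (277,198) is uncovered. One call was malformed, so I'm continuing from here.

Call:
move_arm(steps=[0.4, 0.87, 0.03, 0, 0, 0, 0, 0.4, 0.87, 0.03, 0, 0, 0, 0, 0.4, 0.87, 0.03, 0, 0, 0, 0, 0.4, 0.87, 0.03, 0.5, 0, 0, 0, 0.4, 0, 0, 0.5, 0, 0, 0])

```text
clock: 5.98
tool_pos: [0.428, 0.0292, 0.1388]
tool_rot: [[-0.994, 0.108, 0.001], [0.108, 0.994, 0.0], [-0.001, 0.0, -1.0]]
wrist_force: [1.4, -0.4, -2.2]
grip_width: 0.0492
finger_force: 62.5
```

Call:
move_arm(steps=[0.4, 0, 0, 1, 0, 0, 0, 0.4, 0, 0, 1, 0, 0, 0, 0.4, 0, 0, 1, 0, 0, 0, 0.4, 0, 0, 0.6, 0, 0, 0, 0.4, 0, 0, 0.3, 0, 0, 0])

```text
clock: 6.6
tool_pos: [0.4287, 0.029, 0.0208]
tool_rot: [[-0.994, 0.109, -0.001], [0.109, 0.994, -0.0], [0.001, -0.0, -1.0]]
wrist_force: [-0.5, 0.7, -1.1]
grip_width: 0.0497
finger_force: 43.0
```

Call:
move_arm(steps=[0.4, 0, 0, 0.1, 0, 0, 0, 0.4, 0, 0, 0, 0, 0, 0])

```text
clock: 6.85
tool_pos: [0.4292, 0.0291, 0.0193]
tool_rot: [[-0.994, 0.109, 0.001], [0.109, 0.994, 0.0], [-0.001, 0.0, -1.0]]
wrist_force: [0.2, -0.6, -1.8]
grip_width: 0.0492
finger_force: 67.7
```

Call:
move_arm(steps=[0.4, 0, 0, 0.05, 0, 0, 0, 0.7, 0, 0, 0, 0, 0, 0, 0.9, 0, 0, 0, 0, 0, 0, 1, 0, 0, 0, 0, 0, 0, 1, 0, 0, -0.5, 0, 0, 0])

```text
clock: 7.48
tool_pos: [0.4278, 0.029, 0.0318]
tool_rot: [[-0.994, 0.109, -0.002], [0.109, 0.994, -0.0], [0.002, -0.0, -1.0]]
wrist_force: [-0.4, -0.6, -0.2]
grip_width: 0.0852
finger_force: 0.0
```

Call:
move_arm(steps=[1, 0, 0, -1, 0, 0, 0, 1, 0, 0, -1, 0, 0, -0.6, 1, 0, 0, -1, 0, 0, -0.6, 1, 0, 0, 0, 0, 0, -0.05, 1, 0, 0, 0, 0, 0, 0])

```text
clock: 8.1
tool_pos: [0.4286, 0.0291, 0.1221]
tool_rot: [[-1.0, 0.0, 0.0], [0.0, 1.0, 0.0], [-0.0, 0.0, -1.0]]
wrist_force: [-0.1, 0.3, 0.2]
grip_width: 0.0855
finger_force: 0.0
```

```bash
cat > look.py <<'E'
from h import *
import sys
# bearings at top face: mask in both views
def detect(S,T,si,ti):
    pass
E
python3 - <<'E'
from h import *
si=shot("scene");ti=shot("top")
save(si,"s3.png",(210,140,310,215),8);save(ti,"t3.png",(220,150,300,210),8)
hsv=cv2.cvtColor(si,cv2.COLOR_RGB2HSV);m=(((hsv[...,0]<8)|(hsv[...,0]>172))&(hsv[...,1]>120)).astype(np.uint8)
for u in range(262,294,1):
    v=np.nonzero(m[175:225,u])[0]+175; print(u,v.tolist())
o=get_obs();print(o["tool_pos"],o["tool_rot"])
E
```

```text
262 []
263 []
264 [196, 198, 199, 200, 201, 202]
265 [200, 201, 202, 203]
266 [201, 202, 203, 204]
267 [201, 202, 203, 204, 205]
268 [202, 203, 204, 205, 206]
269 [202, 203, 204, 205, 206]
270 [203, 204, 205, 206]
271 [203, 204, 205, 206, 207]
272 [203, 204, 205, 206, 207]
273 [203, 204, 205, 206, 207]
274 [204, 205, 206, 207]
275 [204, 205, 206, 207]
276 [204, 205, 206, 207]
277 [204, 205, 206, 207]
278 [204, 205, 206, 207]
279 [203, 204, 205, 206, 207]
280 [203, 204, 205, 206, 207]
281 [175, 203, 204, 205, 206, 207]
282 [175, 202, 203, 204, 205, 206, 207]
283 [202, 203, 204, 205, 206]
284 [201, 202, 203, 204, 205, 206]
285 [201, 202, 203, 204, 205]
286 [200, 201, 202, 203, 204]
287 [199, 200, 201, 202, 203]
288 [192, 193, 194, 195, 196, 197, 198, 199, 200, 201]
289 [193, 194, 195, 196, 197, 198, 199, 200]
290 []
291 []
292 []
293 []
[0.42814455 0.02903977 0.12133236] [[-9.99999040e-01  1.75126297e-04 -1.37420543e-03]
 [ 1.75246423e-04  9.99999981e-01 -8.72944681e-05]
 [ 1.37419012e-03 -8.75352089e-05 -9.99999052e-01]]
```

View pics/s3.png

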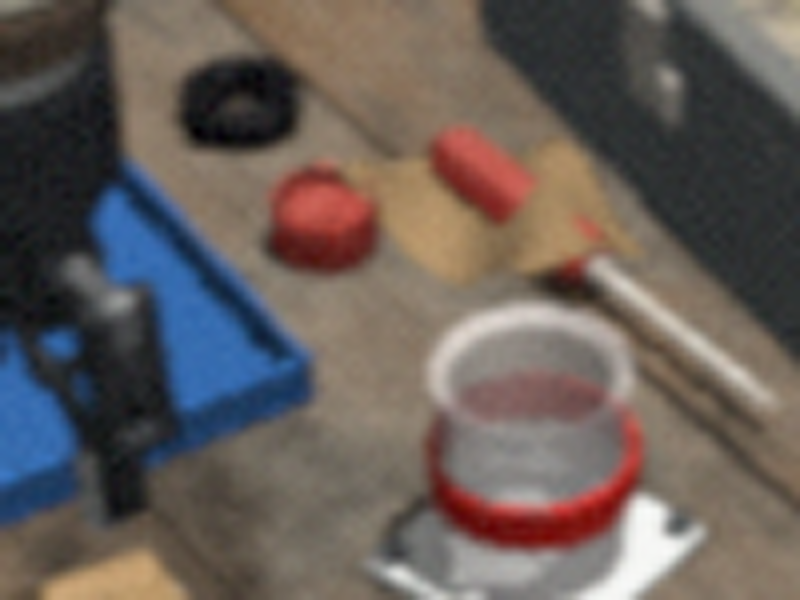

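View pics/t3.png

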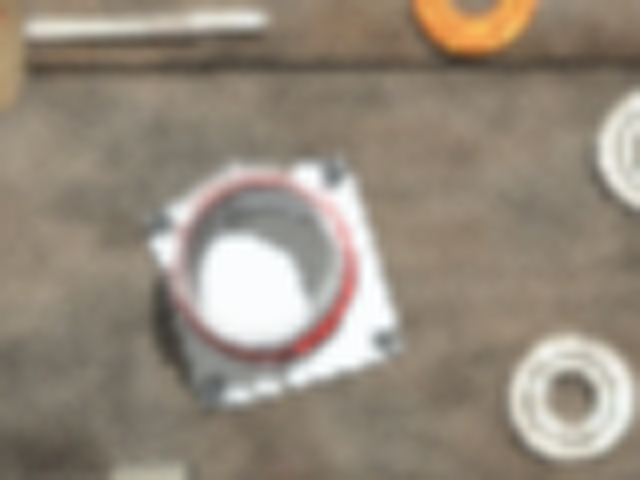

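The scene crop shows the rim centred near crop (531,362) and the red collar's front spanning v ≈ 203.5–208. In the top crop the mouth is centred near (263,265), and the foot-plate corners are (335,157), (402,345), (210,405) and (150,240).

Run:
```python
from h import *
t=lambda a,b:(220+(a+.5)/8-.5,150+(b+.5)/8-.5); s=lambda a,b:(210+(a+.5)/8-.5,140+(b+.5)/8-.5)
f=[onz("top",*t(*p),.008)[:2] for p in[(340,152),(402,345),(207,407),(147,240)]]
print("foot",np.round(f,4),np.mean(f,0))
print("mouth top",onz("top",*t(263,265),.092),"scene",onz("scene",*s(531,362),.092))
print(tri(("top",*t(263,265)),("scene",*s(531,362))))
for A in((.609,.003),(.611,.003)):
    A=np.array(A);c,_=ray("scene",276,205);h=c[:2]-A;h/=np.linalg.norm(h)
    for v in(202.7,203.5,207.7,208.2):
        c,d=ray("scene",276,v); k=((A+.039*h-c[:2])@h)/(d[:2]@h); print(A,v,np.round(c+k*d,4))
    for z in(.092,):
        th=np.linspace(0,6.3,60);P=np.array([proj("scene",(A[0]+.035*np.cos(x),A[1]+.035*np.sin(x),z)) for x in th])
        print("rim scene crop",((P.min(0)-(210,140)+.5)*8).round(),((P.max(0)-(210,140)+.5)*8).round())
        P=np.array([proj("top",(A[0]+.035*np.cos(x),A[1]+.035*np.sin(x),z)) for x in th])
        print("rim top crop",((P.min(0)-(220,150)+.5)*8).round(),((P.max(0)-(220,150)+.5)*8).round())
```

```text
foot [[ 0.667  -0.0222]
 [ 0.5825 -0.0488]
 [ 0.5563  0.0354]
 [ 0.6292  0.0615]] [0.60874474 0.00646293]
mouth top [0.60551917 0.00386571 0.092     ] scene [0.61197236 0.00806246 0.092     ]
[0.60602643 0.00244344 0.09853648]
[0.609 0.003] 202.7 [ 0.5856 -0.0282  0.064 ]
[0.609 0.003] 203.5 [ 0.5855 -0.0282  0.0609]
[0.609 0.003] 207.7 [ 0.5853 -0.028   0.0447]
[0.609 0.003] 208.2 [ 0.5852 -0.028   0.0428]
rim scene crop [434. 310.] [632. 438.]
rim top crop [180. 172.] [351. 342.]
[0.611 0.003] 202.7 [ 0.5862 -0.0273  0.0629]
[0.611 0.003] 203.5 [ 0.5862 -0.0272  0.0599]
[0.611 0.003] 207.7 [ 0.5859 -0.0271  0.0437]
[0.611 0.003] 208.2 [ 0.5859 -0.027   0.0417]
rim scene crop [439. 308.] [636. 436.]
rim top crop [180. 167.] [351. 337.]
```

The band's middle comes out about 45 mm above the tube floor, so three bearings (45 mm) go in the tube and four in the tray. The tube axis is at about (0.609, 0.004). Next I go to the bearing at (0.559, -0.122).

Call:
move_arm(steps=[0.75, -0.87, -1, 0, 0, 0, 0, 0.75, -0.87, -1, 0, 0, 0, 0, 0.75, -0.87, -1, 0, 0, 0, 0, 0.75, -0.87, -1, 0, 0, 0, 0, 0.75, -0.87, -1, 0, 0, 0, 0], newtons=60)

```text
clock: 8.82
tool_pos: [0.5595, -0.1219, 0.121]
tool_rot: [[-1.0, 0.0, -0.002], [0.0, 1.0, 0.0], [0.002, 0.0, -1.0]]
wrist_force: [-0.0, 0.1, 0.7]
grip_width: 0.0642
finger_force: 0.0
```

Call:
move_arm(steps=[0.75, 0, 0, 1, 0, 0, 0, 0.75, 0, 0, 1, 0, 0, 0, 0.75, 0, 0, 1, 0, 0, 0, 0.75, 0, 0, 0.6, 0, 0, 0, 0.75, 0, 0, 0, 0, 0, 0])

```text
clock: 9.45
tool_pos: [0.5581, -0.1206, 0.0126]
tool_rot: [[-1.0, -0.0, -0.003], [-0.0, 1.0, 0.001], [0.003, 0.001, -1.0]]
wrist_force: [0.3, -0.8, 0.6]
grip_width: 0.0642
finger_force: 0.0
```

Call:
move_arm(steps=[0.75, 0, 0, 0.2, 0, 0, 0, 0.75, 0, 0, 0, 0, 0, 0])

```text
clock: 9.7
tool_pos: [0.5595, -0.1209, 0.0086]
tool_rot: [[-1.0, -0.0, 0.001], [-0.0, 1.0, -0.0], [-0.001, -0.0, -1.0]]
wrist_force: [-0.7, -0.9, -1.0]
grip_width: 0.0639
finger_force: 0.0
```

Run:
```python
from h import *
o=get_obs();print(o["tool_pos"],o["wrist_force"],o["grip_width"])
for n in("scene","top"):
    im=shot(n);u,v=proj(n,o["tool_pos"]).round().astype(int);
    if n=="scene": save(im,"s4.png",(u-40,v-40,u+40,v+20),9)
    print(n,u,v)
```

```text
[ 0.55951686 -0.12093643  0.00863994] [-0.66329892 -0.89482327 -0.97423578] 0.0639480160861565
scene 288 239
top 291 199
```

View pics/s4.png

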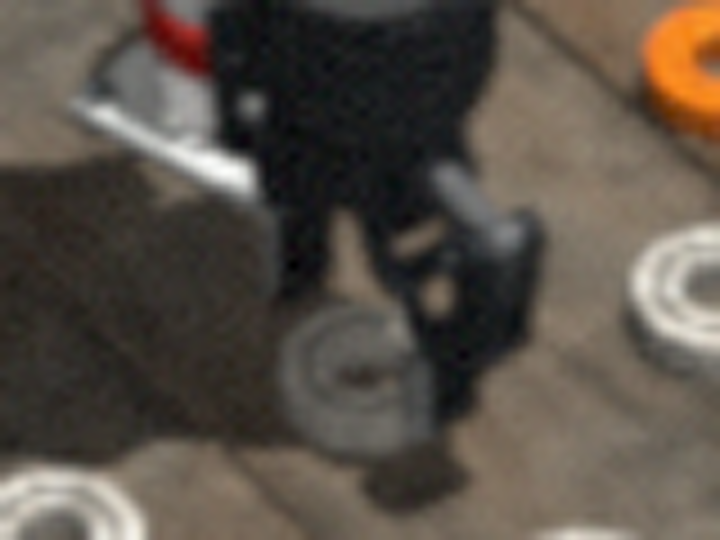

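The bearing, at crop (355,375), sits between the two fingers. I'm lowering gently to feel where the tips really end.

Call:
move_arm(steps=[0.75, 0, 0, 0.13, 0, 0, 0, 0.75, 0, 0, 0.12, 0, 0, 0, 0.75, 0, 0, 0, 0, 0, 0])

```text
clock: 10.18
tool_pos: [0.5589, -0.1209, 0.0001]
tool_rot: [[-1.0, -0.0, -0.001], [-0.0, 1.0, 0.0], [0.001, 0.0, -1.0]]
wrist_force: [0.5, -0.1, 0.4]
grip_width: 0.0642
finger_force: 0.0
```

Call:
move_arm(steps=[0.75, 0, 0, 0.05, 0, 0, 0, 0.75, 0, 0, 0, 0, 0, 0])

```text
clock: 10.42
tool_pos: [0.5592, -0.1209, -0.001]
tool_rot: [[-1.0, -0.0, -0.0], [-0.0, 1.0, 0.0], [0.0, 0.0, -1.0]]
wrist_force: [0.8, 0.3, -0.2]
grip_width: 0.0643
finger_force: 0.0
```

Call:
move_arm(steps=[0.75, 0, 0, 0.05, 0, 0, 0, 0.75, 0, 0, 0, 0, 0, 0])

```text
clock: 10.68
tool_pos: [0.5591, -0.1209, -0.0025]
tool_rot: [[-1.0, -0.0, -0.0], [-0.0, 1.0, 0.0], [0.0, 0.0, -1.0]]
wrist_force: [0.1, -0.8, -0.8]
grip_width: 0.0641
finger_force: 0.0
```

Call:
move_arm(steps=[0.5, 0, 0, 0, 0, 0, 0, 0.5, 0, 0, 0, 0, 0, 0, 0.5, 0, 0, 0, 0, 0, 0, 0.5, 0, 0, 0, 0, 0, 0])

```text
clock: 11.18
tool_pos: [0.5595, -0.121, -0.0018]
tool_rot: [[-1.0, -0.0, 0.001], [-0.0, 1.0, -0.0], [-0.001, -0.0, -1.0]]
wrist_force: [-1.4, -0.5, 5.5]
grip_width: 0.0486
finger_force: 62.6
```

The width reads 48.6 mm on a 52 mm bearing, and the wrist is pushed up. The tips may be sitting on the upper chamfer, so I'll reopen, go lower and regrip.

Call:
move_arm(steps=[0.75, 0, 0, 0, 0, 0, 0, 0.75, 0, 0, 0, 0, 0, 0, 0.75, 0, 0, 0.08, 0, 0, 0, 0.75, 0, 0, 0, 0, 0, 0])

```text
clock: 11.68
tool_pos: [0.5589, -0.1208, -0.0053]
tool_rot: [[-1.0, -0.0, -0.001], [-0.0, 1.0, 0.0], [0.001, 0.0, -1.0]]
wrist_force: [-0.4, -0.9, 0.7]
grip_width: 0.0638
finger_force: 0.0
```

Call:
move_arm(steps=[0.75, 0, 0, 0.05, 0, 0, 0, 0.75, 0, 0, 0, 0, 0, 0])

```text
clock: 11.92
tool_pos: [0.5592, -0.1209, -0.006]
tool_rot: [[-1.0, -0.0, 0.0], [-0.0, 1.0, 0.0], [-0.0, 0.0, -1.0]]
wrist_force: [-1.5, -0.2, 3.1]
grip_width: 0.0639
finger_force: 1.8
```

Call:
move_arm(steps=[0.75, 0, 0, 0.04, 0, 0, 0, 0.75, 0, 0, 0, 0, 0, 0])

```text
clock: 12.18
tool_pos: [0.5593, -0.1209, -0.0061]
tool_rot: [[-1.0, -0.0, 0.001], [-0.0, 1.0, -0.0], [-0.001, -0.0, -1.0]]
wrist_force: [-5.6, 1.6, 13.4]
grip_width: 0.0641
finger_force: 6.8
```

The tips touch the bench at TCP −6 mm at this opening. For the tube I want only the upper half held, so I'll regrip at TCP ≈ +3 mm.

Call:
move_arm(steps=[0.75, 0, 0, -0.35, 0, 0, 0, 0.75, 0, 0, 0, 0, 0, 0, 0.5, 0, 0, 0, 0, 0, 0, 0.5, 0, 0, 0, 0, 0, 0, 0.5, 0, 0, 0, 0, 0, 0])

```text
clock: 12.8
tool_pos: [0.5594, -0.121, 0.0035]
tool_rot: [[-1.0, -0.0, 0.001], [-0.0, 1.0, -0.0], [-0.001, -0.0, -1.0]]
wrist_force: [-1.2, -0.6, 7.1]
grip_width: 0.0483
finger_force: 61.7
```

Call:
move_arm(steps=[0.5, 0, 0, 0, 0, 0, 0, 0.5, 0, 0, -0.5, 0, 0, 0, 0.5, 0, 0, -0.7, 0, 0, 0, 0.5, 0, 0, 0, 0, 0, 0])

```text
clock: 13.3
tool_pos: [0.5602, -0.1211, 0.0408]
tool_rot: [[-1.0, -0.0, 0.003], [-0.0, 1.0, -0.001], [-0.003, -0.001, -1.0]]
wrist_force: [-0.3, 0.8, -1.8]
grip_width: 0.0482
finger_force: 62.5
```

Run:
```python
from h import *
o=get_obs();print(o["tool_pos"],o["wrist_force"],o["grip_width"],o["finger_force"])
im=shot("scene");u,v=proj("scene",o["tool_pos"]).round().astype(int);save(im,"s5.png",(u-40,v-40,u+40,v+20),9);print(u,v)
```

```text
[ 0.56024848 -0.12107667  0.04077551] [-0.29221096  0.78049776 -1.84283362] 0.048226586835082956 62.49983166635502
288 231
```

View pics/s5.png

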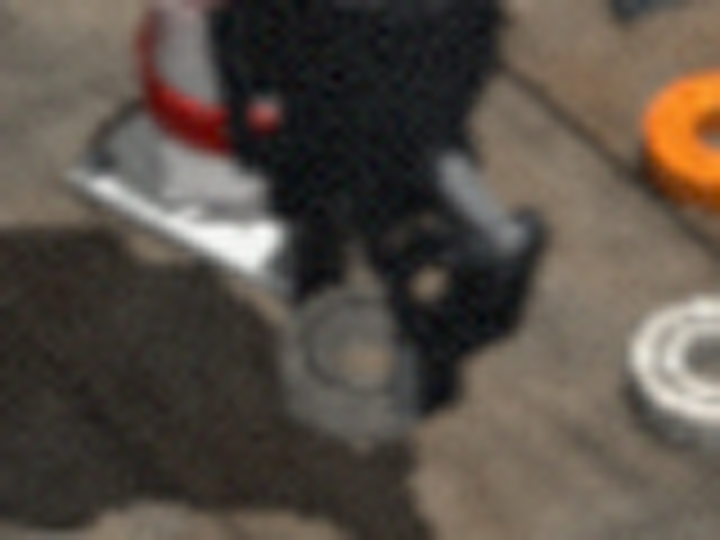

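The bearing is held level, its ring centred at crop (352,370), i.e. pixel (286.7,231.7).

Run:
```python
from h import *
print(onz("scene",286.7,231.7,.0523))
```

```text
[ 0.548473  -0.1288792  0.0523   ]
```

Run:
```python
from h import *
f=lambda u0,v0,a,b,z:onz("scene",u0-40+(a+.5)/9-.5,v0-40+(b+.5)/9-.5,z)
print(f(288,239,358,380,.0075),f(288,231,352,370,.045))
for P,(u0,v0),z in(((.5592,-.1215),(288,239),0),((.560,-.121),(288,231),.0375)):
    Q=[]
    for zz in(z,z+.015):
        for t in np.linspace(0,6.28,60): Q.append(proj("scene",(P[0]+.026*np.cos(t),P[1]+.026*np.sin(t),zz)))
    Q=(np.array(Q)-(u0-40,v0-40)+.5)*9; print("pred crop bbox",Q.min(0).round(),Q.max(0).round())
```

```text
[ 0.55496012 -0.12284819  0.0075    ] [ 0.55270267 -0.12298612  0.045     ]
pred crop bbox [282. 294.] [452. 451.]
pred crop bbox [282. 278.] [455. 436.]
```

The observed outline matches the prediction within about a pixel, so the bearing is centred. Now I carry it over the tube.

Call:
move_arm(steps=[0.5, 0, 0, -1, 0, 0, 0, 0.5, 0, 0, -1, 0, 0, 0, 0.5, 0, 0, -1, 0, 0, 0, 0.5, -0.2, 0.6, -0.6, 0, 0, 0, 0.5, -0.4, 1, 0, 0, 0, 0])

```text
clock: 13.98
tool_pos: [0.5777, -0.0731, 0.1478]
tool_rot: [[-1.0, 0.001, 0.001], [0.001, 1.0, -0.0], [-0.001, -0.0, -1.0]]
wrist_force: [0.6, 0.3, -2.0]
grip_width: 0.0485
finger_force: 62.5
```

Call:
move_arm(steps=[0.5, -0.4, 1, 0, 0, 0, 0, 0.5, -0.4, 1, 0, 0, 0, 0, 0.5, -0.21, 0.57, 0, 0, 0, 0, 0.5, 0, 0, 0.4, 0, 0, 0, 0.5, 0, 0, 0, 0, 0, 0])

```text
clock: 14.6
tool_pos: [0.6065, 0.0035, 0.1332]
tool_rot: [[-1.0, 0.0, -0.003], [0.0, 1.0, -0.0], [0.003, -0.0, -1.0]]
wrist_force: [-0.1, -0.4, -1.5]
grip_width: 0.0483
finger_force: 62.5
```

Run:
```python
from h import *
o=get_obs();print(o["tool_pos"],o["wrist_force"],o["grip_width"],o["finger_force"])
im=shot("scene");save(im,"s6.png",(230,140,330,215),8)
```

```text
[0.60645227 0.0035488  0.13315601] [-0.12607245 -0.43578968 -1.45941038] 0.048267546837194586 62.46071009372827
```

View pics/s6.png

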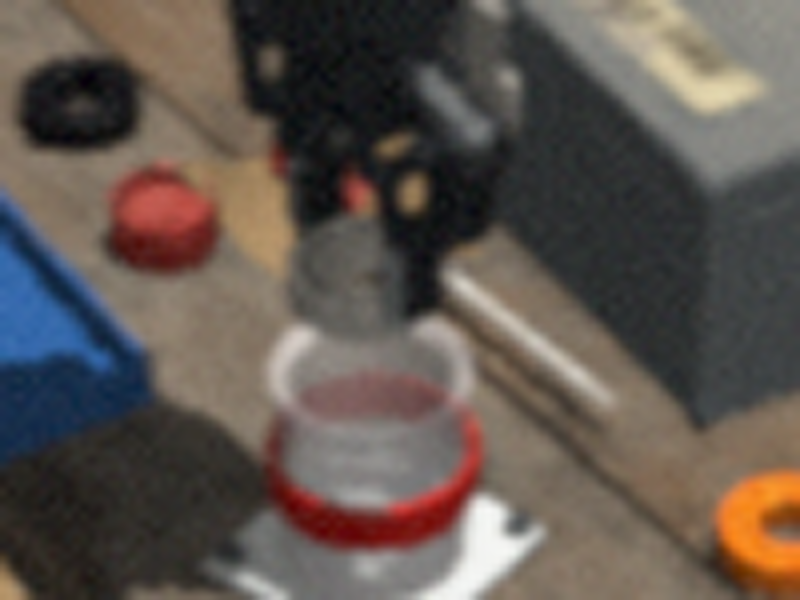

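The bearing, at crop (360,280), hangs right over the rim centred at (371,362). I'm lowering it and watching the force.

Call:
move_arm(steps=[0.5, 0, 0, 0.6, 0, 0, 0, 0.5, 0, 0, 0.4, 0, 0, 0, 0.5, 0, 0, 0, 0, 0, 0])

```text
clock: 15.02
tool_pos: [0.6065, 0.0039, 0.1032]
tool_rot: [[-1.0, 0.0, -0.003], [0.0, 1.0, -0.0], [0.003, -0.0, -1.0]]
wrist_force: [-0.3, -0.3, -1.3]
grip_width: 0.0483
finger_force: 62.5
```

Call:
move_arm(steps=[0.5, 0, 0, 0.17, 0, 0, 0, 0.5, 0, 0, 0, 0, 0, 0])

```text
clock: 15.28
tool_pos: [0.6074, 0.0042, 0.0998]
tool_rot: [[-1.0, -0.0, -0.0], [-0.0, 1.0, 0.0], [0.0, 0.0, -1.0]]
wrist_force: [-0.8, -0.8, -0.7]
grip_width: 0.0485
finger_force: 62.5
```

Call:
move_arm(steps=[0.5, 0, 0, 0.1, 0, 0, 0, 0.5, 0, 0, 0, 0, 0, 0])

```text
clock: 15.52
tool_pos: [0.6074, 0.0042, 0.0968]
tool_rot: [[-1.0, -0.0, -0.0], [-0.0, 1.0, -0.0], [0.0, -0.0, -1.0]]
wrist_force: [0.8, 0.4, -1.0]
grip_width: 0.0482
finger_force: 62.5
```

Run:
```python
from h import *
o=get_obs();print(o["tool_pos"],o["wrist_force"],o["torque"],o["grip_width"],o["finger_force"])
```

```text
[0.60740066 0.00423245 0.09676335] [ 0.75264721  0.35896021 -1.0136835 ] [-0.06431001 -0.00313076  0.03282167] 0.04823360141126739 62.47173638432287
```

Call:
move_arm(steps=[0.5, 0, 0, 0.1, 0, 0, 0, 0.5, 0, 0, 0, 0, 0, 0])

```text
clock: 15.78
tool_pos: [0.6073, 0.0042, 0.0936]
tool_rot: [[-1.0, -0.0, -0.0], [-0.0, 1.0, 0.0], [0.0, 0.0, -1.0]]
wrist_force: [0.9, 0.2, -0.8]
grip_width: 0.0485
finger_force: 62.5
```

Call:
move_arm(steps=[0.5, 0, 0, 0.1, 0, 0, 0, 0.5, 0, 0, 0, 0, 0, 0])

```text
clock: 16.02
tool_pos: [0.6073, 0.0042, 0.0905]
tool_rot: [[-1.0, -0.0, -0.0], [-0.0, 1.0, 0.0], [0.0, 0.0, -1.0]]
wrist_force: [0.7, -0.3, -1.7]
grip_width: 0.0488
finger_force: 62.5
```

Call:
move_arm(steps=[0.65, 0, 0, 0, 0, 0, 0, 0.75, 0, 0, 0, 0, 0, 0, 0.85, 0, 0, 0, 0, 0, 0, 0.85, 0, 0, -0.8, 0, 0, 0, 0.85, 0, 0, -1, 0, 0, 0])

```text
clock: 16.65
tool_pos: [0.607, 0.0042, 0.145]
tool_rot: [[-1.0, -0.0, -0.001], [-0.0, 1.0, -0.0], [0.001, -0.0, -1.0]]
wrist_force: [1.3, -0.6, -0.5]
grip_width: 0.0722
finger_force: 0.0
```

Call:
move_arm(steps=[0.85, -0.2, -1, -0.5, 0, 0, 0, 0.85, -0.3, -1, 0, 0, 0, 0, 0.85, -0.4, -1, 0, 0, 0, 0, 0.85, -0.4, -1, 0, 0, 0, 0, 0.85, -0.4, -1, 0, 0, 0, 0])

```text
clock: 17.27
tool_pos: [0.6589, -0.1468, 0.16]
tool_rot: [[-1.0, -0.0, 0.0], [-0.0, 1.0, -0.0], [-0.0, -0.0, -1.0]]
wrist_force: [0.7, 0.2, -0.1]
grip_width: 0.0726
finger_force: 0.0
```

```bash
cat > look.py <<'E'
from h import *
B={1:(.665,-.161),2:(.559,-.122),3:(.443,-.124),4:(.554,-.237),5:(.455,-.233),6:(.554,-.383),7:(.443,-.348)}
def measure(ti,ids):
    for i in ids:
        g=proj("top",(*B[i],.0145)); r=rings("top",[g+.5],ti,12)[0]; print(i,r[2:],np.round(onz("top",*r[:2],.0145)[:2],4))
E
python3 - <<'E'
from look import *
o=get_obs();print(o["tool_pos"])
si=shot("scene");ti=shot("top")
a=cv2.resize(si[150:225,235:335],None,fx=4,fy=4,interpolation=cv2.INTER_CUBIC);b=cv2.resize(ti[140:215,220:320],None,fx=4,fy=4,interpolation=cv2.INTER_CUBIC)
cv2.imwrite("pics/p7.png",cv2.cvtColor(np.hstack([a,b]),cv2.COLOR_RGB2BGR))
measure(ti,[1,3,4,5,6])
E
```

```text
[ 0.6588609  -0.14680098  0.16002951]
1 (0, 0) [ 0.7088 -0.1195]
3 (0, 0) [ 0.4841 -0.0835]
4 (15.1, 15.9) [ 0.5541 -0.2368]
5 (15.7, 16.2) [ 0.4538 -0.2318]
6 (15.3, 15.8) [ 0.5546 -0.3822]
```

View pics/p7.png

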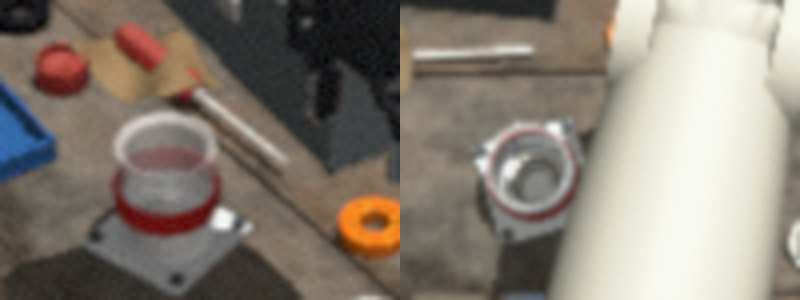

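The top view shows the bearing flat at the bottom of the tube. Bearing 4 is next, verified at (0.554,-0.237).

Call:
move_arm(steps=[0.8, 0.87, -0.75, 0, 0, 0, 0, 0.8, 0.87, -0.75, 0, 0, 0, 0, 0.8, 0.87, -0.75, 0, 0, 0, 0, 0.8, 0.87, -0.75, 0, 0, 0, 0, 0.8, 0, 0, 1, 0, 0, 0])

```text
clock: 18.0
tool_pos: [0.5539, -0.2371, 0.1325]
tool_rot: [[-1.0, 0.002, 0.005], [0.002, 1.0, -0.002], [-0.005, -0.002, -1.0]]
wrist_force: [0.5, 0.1, 0.7]
grip_width: 0.0682
finger_force: 0.0
```

Call:
move_arm(steps=[0.8, 0, 0, 1, 0, 0, 0, 0.8, 0, 0, 1, 0, 0, 0, 0.8, 0, 0, 1, 0, 0, 0, 0.8, 0, 0, 0.9, 0, 0, 0, 0.8, 0, 0, 0.33, 0, 0, 0])

```text
clock: 18.62
tool_pos: [0.5532, -0.2349, 0.0015]
tool_rot: [[-1.0, -0.001, -0.002], [-0.001, 1.0, 0.001], [0.002, 0.001, -1.0]]
wrist_force: [0.1, -0.2, -0.3]
grip_width: 0.0679
finger_force: 0.0
```

Call:
move_arm(steps=[0.8, 0, 0, 0, 0, 0, 0, 0.5, 0, 0, 0, 0, 0, 0, 0.5, 0, 0, 0, 0, 0, 0, 0.5, 0, 0, 0, 0, 0, 0, 0.5, 0, 0, 0, 0, 0, 0])

```text
clock: 19.25
tool_pos: [0.555, -0.2361, 0.0051]
tool_rot: [[-1.0, -0.0, 0.003], [-0.0, 1.0, -0.001], [-0.003, -0.001, -1.0]]
wrist_force: [-0.9, 1.2, 5.6]
grip_width: 0.0482
finger_force: 61.8
```

Call:
move_arm(steps=[0.5, 0, 0, -0.5, 0, 0, 0, 0.5, 0, 0, -1, 0, 0, 0, 0.5, 0, 0, -1, 0, 0, 0, 0.5, 0, 0, -1, 0, 0, 0, 0.5, 0, 0.5, -1, 0, 0, 0])

```text
clock: 19.88
tool_pos: [0.5541, -0.2213, 0.1404]
tool_rot: [[-1.0, 0.001, 0.001], [0.001, 1.0, -0.001], [-0.001, -0.001, -1.0]]
wrist_force: [-0.2, 0.0, -0.6]
grip_width: 0.048
finger_force: 62.3
```

Call:
move_arm(steps=[0.5, -0.25, 1, -0.3, 0, 0, 0, 0.5, -0.25, 1, 0, 0, 0, 0, 0.5, -0.25, 1, 0, 0, 0, 0, 0.5, -0.25, 1, 0, 0, 0, 0, 0.5, -0.25, 1, 0, 0, 0, 0])

```text
clock: 20.5
tool_pos: [0.5919, -0.0698, 0.1485]
tool_rot: [[-1.0, -0.0, 0.001], [-0.0, 1.0, -0.0], [-0.001, -0.0, -1.0]]
wrist_force: [0.4, -0.1, -1.5]
grip_width: 0.0483
finger_force: 62.3
```

Call:
move_arm(steps=[0.5, -0.25, 1, 0, 0, 0, 0, 0.5, -0.25, 1, 0, 0, 0, 0, 0.5, 0, 0.5, 0, 0, 0, 0, 0.5, 0, 0, 0, 0, 0, 0, 0.5, 0, 0, 0, 0, 0, 0])

```text
clock: 21.12
tool_pos: [0.6064, 0.0034, 0.1473]
tool_rot: [[-1.0, 0.0, 0.0], [0.0, 1.0, -0.0], [-0.0, -0.0, -1.0]]
wrist_force: [0.5, -0.4, -1.8]
grip_width: 0.0483
finger_force: 62.3
```

Call:
move_arm(steps=[0.5, -0.03, 0.03, 0.8, 0, 0, 0, 0.5, 0, 0, 0.7, 0, 0, 0, 0.5, 0, 0, 0.1, 0, 0, 0, 0.5, 0, 0, 0, 0, 0, 0])

```text
clock: 21.62
tool_pos: [0.6075, 0.0045, 0.0996]
tool_rot: [[-1.0, 0.001, 0.0], [0.001, 1.0, -0.0], [-0.0, -0.0, -1.0]]
wrist_force: [0.4, -0.3, -1.5]
grip_width: 0.048
finger_force: 62.3
```

Call:
move_arm(steps=[0.5, 0, 0, 0.1, 0, 0, 0, 0.5, 0, 0, 0, 0, 0, 0])

```text
clock: 21.88
tool_pos: [0.6076, 0.0051, 0.0964]
tool_rot: [[-1.0, -0.0, 0.001], [-0.0, 1.0, -0.0], [-0.001, -0.0, -1.0]]
wrist_force: [-0.5, -0.9, -1.9]
grip_width: 0.0479
finger_force: 62.3
```

Call:
move_arm(steps=[0.5, 0, 0, 0.1, 0, 0, 0, 0.5, 0, 0, 0, 0, 0, 0])

```text
clock: 22.12
tool_pos: [0.6073, 0.0052, 0.0928]
tool_rot: [[-1.0, -0.0, -0.0], [-0.0, 1.0, 0.0], [0.0, 0.0, -1.0]]
wrist_force: [-0.4, 0.2, -1.9]
grip_width: 0.0484
finger_force: 62.3
```

Call:
move_arm(steps=[0.5, 0, 0, 0.1, 0, 0, 0, 0.5, 0, 0, 0, 0, 0, 0])

```text
clock: 22.38
tool_pos: [0.6073, 0.0052, 0.0897]
tool_rot: [[-1.0, -0.0, -0.0], [-0.0, 1.0, 0.0], [0.0, 0.0, -1.0]]
wrist_force: [0.1, -0.6, -1.2]
grip_width: 0.0479
finger_force: 62.3
```

Bearing 2 of the stack is in the bore with no contact force. I release it, retreat toward bearing 5's side and look.

Call:
move_arm(steps=[0.65, 0, 0, 0, 0, 0, 0, 0.75, 0, 0, 0, 0, 0, 0, 0.85, 0, 0, 0, 0, 0, 0, 0.85, 0, 0, -0.8, 0, 0, 0, 0.85, 0, 0, -1, 0, 0, 0])

```text
clock: 23.0
tool_pos: [0.607, 0.0051, 0.1441]
tool_rot: [[-1.0, -0.0, -0.001], [-0.0, 1.0, -0.0], [0.001, -0.0, -1.0]]
wrist_force: [0.7, -0.4, -0.1]
grip_width: 0.0723
finger_force: 0.0
```

Call:
move_arm(steps=[0.85, 1, -0.5, 0, 0, 0, 0, 0.85, 1, -0.5, 0, 0, 0, 0, 0.85, 1, -0.5, 0, 0, 0, 0, 0.85, 0.6, -0.5, 0, 0, 0, 0, 0.85, 0.5, -0.5, 0, 0, 0, 0])

```text
clock: 23.62
tool_pos: [0.4838, -0.0705, 0.1443]
tool_rot: [[-1.0, -0.0, 0.001], [-0.0, 1.0, -0.0], [-0.001, -0.0, -1.0]]
wrist_force: [-0.2, 0.4, 1.1]
grip_width: 0.073
finger_force: 0.0
```

Run:
```python
from look import *
o=get_obs();print(o["tool_pos"])
si=shot("scene");ti=shot("top")
measure(ti,[1,3,5,6])
g=[proj("scene",(*B[i],.0145))+.5 for i in(1,3,5,6)]
print([ (r[2:],np.round(onz("scene",*r[:2],.0145)[:2],4)) for r in rings("scene",g,si,13)])
```

```text
[ 0.48380505 -0.07045662  0.14428245]
1 (15.1, 15.9) [ 0.6663 -0.1612]
3 (24.8, 32.2) [ 0.4435 -0.0955]
5 (16.0, 16.5) [ 0.4538 -0.2324]
6 (15.7, 16.3) [ 0.5546 -0.3832]
[((13.4, 18.6), array([ 0.6643, -0.1633])), ((14.9, 19.7), array([ 0.4411, -0.1257])), ((16.5, 20.7), array([ 0.4526, -0.2334])), ((17.8, 21.8), array([ 0.5525, -0.3846]))]
```

Call:
move_arm(steps=[0.8, 0.69, -0.9, 0, 0, 0, 0, 0.8, 0.69, -0.9, 0, 0, 0, 0, 0.8, 0, 0, 0.9, 0, 0, 0, 0.8, 0, 0, 1, 0, 0, 0, 0.8, 0, 0, 1, 0, 0, 0])

```text
clock: 24.35
tool_pos: [0.4436, -0.124, 0.0562]
tool_rot: [[-1.0, -0.0, 0.001], [-0.0, 1.0, 0.0], [-0.001, 0.0, -1.0]]
wrist_force: [-0.4, 0.7, -0.9]
grip_width: 0.0683
finger_force: 0.0
```

Call:
move_arm(steps=[0.8, 0, 0, 1, 0, 0, 0, 0.8, 0, 0, 0.5, 0, 0, 0, 0.8, 0, 0, 0.3, 0, 0, 0, 0.8, 0, 0, 0, 0, 0, 0])

```text
clock: 24.85
tool_pos: [0.4433, -0.1239, 0.0031]
tool_rot: [[-1.0, -0.0, -0.0], [-0.0, 1.0, 0.0], [0.0, 0.0, -1.0]]
wrist_force: [0.3, -0.4, 1.0]
grip_width: 0.0681
finger_force: 0.0
```

Call:
move_arm(steps=[0.5, 0, 0, 0, 0, 0, 0, 0.5, 0, 0, 0, 0, 0, 0, 0.5, 0, 0, 0, 0, 0, 0, 0.5, 0, 0, 0, 0, 0, 0])

```text
clock: 25.35
tool_pos: [0.4438, -0.1242, 0.0046]
tool_rot: [[-1.0, -0.0, 0.002], [-0.0, 1.0, -0.001], [-0.002, -0.001, -1.0]]
wrist_force: [-2.3, 1.0, 7.2]
grip_width: 0.0489
finger_force: 60.8
```

Call:
move_arm(steps=[0.5, 0, 0, -0.8, 0, 0, 0, 0.5, 0, 0, -1, 0, 0, 0, 0.5, 0, 0, -1, 0, 0, 0, 0.5, 0, 0, -1, 0, 0, 0, 0.5, 0, 0, -1, 0, 0, 0])

```text
clock: 25.98
tool_pos: [0.4432, -0.124, 0.1487]
tool_rot: [[-1.0, -0.0, 0.001], [-0.0, 1.0, -0.0], [-0.001, -0.0, -1.0]]
wrist_force: [0.7, 0.7, -2.3]
grip_width: 0.0485
finger_force: 62.5
```

Call:
move_arm(steps=[0.5, -0.91, 0.71, 0, 0, 0, 0, 0.5, -0.91, 0.71, 0, 0, 0, 0, 0.5, -0.91, 0.71, 0, 0, 0, 0, 0.5, -0.91, 0.71, 0, 0, 0, 0, 0.5, -0.91, 0.71, 0, 0, 0, 0])

```text
clock: 26.6
tool_pos: [0.5806, -0.0166, 0.1477]
tool_rot: [[-1.0, -0.0, 0.001], [-0.0, 1.0, -0.0], [-0.001, -0.0, -1.0]]
wrist_force: [0.1, 0.2, -1.3]
grip_width: 0.0487
finger_force: 62.5
```

Call:
move_arm(steps=[0.5, -0.9, 0.71, 0, 0, 0, 0, 0.5, 0, 0, 0, 0, 0, 0, 0.5, 0, 0, 0, 0, 0, 0])

```text
clock: 26.98
tool_pos: [0.6063, 0.0038, 0.1472]
tool_rot: [[-1.0, -0.0, -0.0], [-0.0, 1.0, -0.0], [0.0, -0.0, -1.0]]
wrist_force: [-0.2, 0.3, -1.1]
grip_width: 0.0479
finger_force: 62.5
```

Call:
move_arm(steps=[0.5, -0.03, 0.01, 0.8, 0, 0, 0, 0.5, 0, 0, 0.7, 0, 0, 0, 0.5, 0, 0, 0.1, 0, 0, 0, 0.5, 0, 0, 0, 0, 0, 0])

```text
clock: 27.48
tool_pos: [0.6073, 0.0038, 0.0999]
tool_rot: [[-1.0, 0.0, 0.001], [0.0, 1.0, -0.0], [-0.001, -0.0, -1.0]]
wrist_force: [0.2, -0.1, -1.5]
grip_width: 0.048
finger_force: 62.5
```

Call:
move_arm(steps=[0.5, 0, 0, 0.1, 0, 0, 0, 0.5, 0, 0, 0, 0, 0, 0])

```text
clock: 27.72
tool_pos: [0.6076, 0.0041, 0.0964]
tool_rot: [[-1.0, -0.0, 0.001], [-0.0, 1.0, -0.0], [-0.001, -0.0, -1.0]]
wrist_force: [0.1, 0.3, -0.7]
grip_width: 0.0484
finger_force: 62.5
```

Call:
move_arm(steps=[0.5, 0, 0, 0.1, 0, 0, 0, 0.5, 0, 0, 0, 0, 0, 0])

```text
clock: 27.98
tool_pos: [0.6074, 0.0042, 0.0928]
tool_rot: [[-1.0, -0.0, -0.0], [-0.0, 1.0, -0.0], [0.0, -0.0, -1.0]]
wrist_force: [0.9, 0.5, -0.7]
grip_width: 0.0487
finger_force: 62.5
```

Call:
move_arm(steps=[0.5, 0, 0, 0.1, 0, 0, 0, 0.5, 0, 0, 0, 0, 0, 0])

```text
clock: 28.22
tool_pos: [0.6076, 0.0043, 0.0899]
tool_rot: [[-1.0, -0.0, 0.0], [-0.0, 1.0, 0.0], [-0.0, 0.0, -1.0]]
wrist_force: [2.1, 0.6, -0.7]
grip_width: 0.0481
finger_force: 62.6
```

Call:
move_arm(steps=[0.65, 0, 0, 0, 0, 0, 0, 0.75, 0, 0, 0, 0, 0, 0, 0.85, 0, 0, 0, 0, 0, 0, 0.85, 0, 0, -0.8, 0, 0, 0, 0.85, 0, 0, -1, 0, 0, 0])

```text
clock: 28.85
tool_pos: [0.607, 0.0042, 0.144]
tool_rot: [[-1.0, -0.0, -0.001], [-0.0, 1.0, -0.0], [0.001, -0.0, -1.0]]
wrist_force: [0.2, 0.2, 0.4]
grip_width: 0.0727
finger_force: 0.0
```

Call:
move_arm(steps=[0.8, 0.7, -1, 0, 0, 0, 0, 0.8, 0.7, -1, 0, 0, 0, 0, 0.8, 0.7, -1, 0, 0, 0, 0, 0.8, 0.6, -1, 0, 0, 0, 0, 0.8, 0.6, -1, 0, 0, 0, 0])

```text
clock: 29.48
tool_pos: [0.5078, -0.1467, 0.1442]
tool_rot: [[-1.0, -0.0, 0.0], [-0.0, 1.0, -0.0], [-0.0, -0.0, -1.0]]
wrist_force: [-0.2, -0.4, 0.0]
grip_width: 0.0682
finger_force: 0.0
```

Call:
move_arm(steps=[0.8, 0.6, -1, 0, 0, 0, 0, 0.8, 0.6, -1, 0, 0, 0, 0, 0.8, 0.6, -0.9, 0, 0, 0, 0])

```text
clock: 29.85
tool_pos: [0.4538, -0.2338, 0.1441]
tool_rot: [[-1.0, -0.0, 0.0], [-0.0, 1.0, -0.0], [-0.0, -0.0, -1.0]]
wrist_force: [0.5, -0.6, -0.1]
grip_width: 0.0687
finger_force: 0.0
```

Run:
```python
from look import *
o=get_obs();print(o["tool_pos"])
si=shot("scene");ti=shot("top")
a=cv2.resize(si[150:225,235:335],None,fx=4,fy=4,interpolation=cv2.INTER_CUBIC);b=cv2.resize(ti[140:215,220:320],None,fx=4,fy=4,interpolation=cv2.INTER_CUBIC)
c=cv2.resize(si[215:335,230:390],(800,300),interpolation=cv2.INTER_CUBIC)
cv2.imwrite("pics/p8.png",cv2.cvtColor(np.vstack([np.hstack([a,b]),c]),cv2.COLOR_RGB2BGR))
measure(ti,[1,5,6])
g=[proj("scene",(*B[i],.0145))+.5 for i in(1,5,6)]
print([ (r[2:],np.round(onz("scene",*r[:2],.0145)[:2],4)) for r in rings("scene",g,si,13)])
```

```text
[ 0.45379999 -0.23379852  0.14414314]
1 (15.1, 16.1) [ 0.6663 -0.1612]
5 (25.2, 40.1) [ 0.4412 -0.238 ]
6 (24.2, 30.4) [ 0.5296 -0.3808]
[((13.4, 18.6), array([ 0.6643, -0.1633])), ((16.7, 20.7), array([ 0.4522, -0.2335])), ((17.7, 22.0), array([ 0.5521, -0.3847]))]
```

View pics/p8.png

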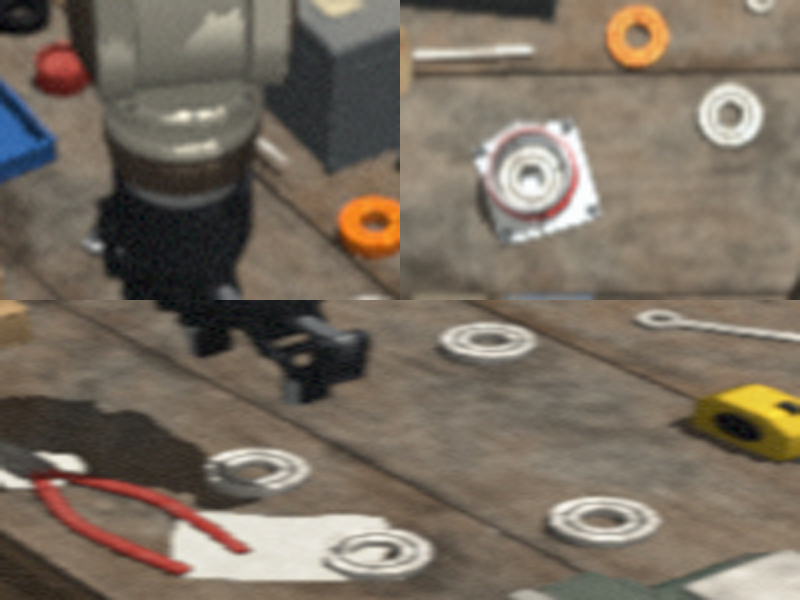

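The top crop shows the third bearing flat and concentric in the tube. In the lower scene strip the remaining bearings lie as measured. Now bearing 5 goes to the tray.

Call:
move_arm(steps=[0.8, 0, 0.03, 1, 0, 0, 0, 0.8, 0, 0, 1, 0, 0, 0, 0.8, 0, 0, 1, 0, 0, 0, 0.8, 0, 0, 1, 0, 0, 0, 0.8, 0, 0, 0.45, 0, 0, 0])

```text
clock: 30.58
tool_pos: [0.454, -0.2311, 0.009]
tool_rot: [[-1.0, -0.001, -0.002], [-0.001, 1.0, 0.001], [0.002, 0.001, -1.0]]
wrist_force: [0.3, -0.2, 0.6]
grip_width: 0.0681
finger_force: 0.0
```

Call:
move_arm(steps=[0.8, 0, 0, 0.25, 0, 0, 0, 0.8, 0, 0, 0, 0, 0, 0, 0.5, 0, 0, 0, 0, 0, 0, 0.5, 0, 0, 0, 0, 0, 0, 0.5, 0, 0, 0, 0, 0, 0])

```text
clock: 31.2
tool_pos: [0.4552, -0.2324, 0.0046]
tool_rot: [[-1.0, -0.0, 0.002], [-0.0, 1.0, -0.001], [-0.002, -0.001, -1.0]]
wrist_force: [-2.2, 0.3, 5.4]
grip_width: 0.0484
finger_force: 61.6
```

Call:
move_arm(steps=[0.5, 0, 0, 0, 0, 0, 0, 0.5, 0, 0, -0.8, 0, 0, 0, 0.5, 0, 0, -1, 0, 0, 0, 0.5, 0, 0, -1, 0, 0, 0, 0.5, 0, 0.5, -1, 0, 0, 0])

```text
clock: 31.82
tool_pos: [0.4546, -0.2173, 0.1186]
tool_rot: [[-1.0, 0.001, 0.001], [0.001, 1.0, -0.0], [-0.001, -0.0, -1.0]]
wrist_force: [0.6, 0.2, -2.4]
grip_width: 0.0479
finger_force: 62.6
```

Call:
move_arm(steps=[0.5, -0.2, 0.96, 0, 0, 0, 0, 0.5, -0.2, 0.96, 0, 0, 0, 0, 0.5, -0.2, 0.96, 0, 0, 0, 0, 0.5, -0.2, 0.96, 0, 0, 0, 0, 0.5, -0.2, 0.96, 0, 0, 0, 0])

```text
clock: 32.45
tool_pos: [0.4848, -0.072, 0.1177]
tool_rot: [[-1.0, -0.0, 0.001], [-0.0, 1.0, -0.0], [-0.001, -0.0, -1.0]]
wrist_force: [0.0, 1.1, -1.1]
grip_width: 0.0481
finger_force: 62.6
```

Call:
move_arm(steps=[0.5, -0.2, 0.96, 0, 0, 0, 0, 0.5, -0.2, 0.96, 0, 0, 0, 0, 0.5, -0.2, 0.96, 0, 0, 0, 0, 0.5, -0.2, 0.96, 0, 0, 0, 0, 0.5, -0.2, 0.96, 0, 0, 0, 0])

```text
clock: 33.08
tool_pos: [0.5148, 0.0721, 0.1177]
tool_rot: [[-1.0, -0.0, 0.001], [-0.0, 1.0, 0.0], [-0.001, 0.0, -1.0]]
wrist_force: [-0.6, -0.2, -0.9]
grip_width: 0.048
finger_force: 62.6
```

Call:
move_arm(steps=[0.5, -0.2, 0.96, 0, 0, 0, 0, 0.5, -0.2, 0.96, 0, 0, 0, 0, 0.5, -0.2, 0.96, 0, 0, 0, 0, 0.5, -0.2, 0.96, 0, 0, 0, 0, 0.5, -0.2, 0.96, 0, 0, 0, 0])

```text
clock: 33.7
tool_pos: [0.5447, 0.2161, 0.1176]
tool_rot: [[-1.0, -0.0, 0.001], [-0.0, 1.0, 0.0], [-0.001, 0.0, -1.0]]
wrist_force: [0.5, -1.1, -1.5]
grip_width: 0.048
finger_force: 62.6
```

Call:
move_arm(steps=[0.5, -0.2, 0.96, 0, 0, 0, 0, 0.5, -0.2, 0.96, 0, 0, 0, 0, 0.5, 0, 0, 0, 0, 0, 0])

```text
clock: 34.08
tool_pos: [0.5565, 0.2744, 0.1171]
tool_rot: [[-1.0, -0.002, 0.0], [-0.002, 1.0, 0.0], [-0.0, 0.0, -1.0]]
wrist_force: [-0.2, -0.1, -2.3]
grip_width: 0.0487
finger_force: 62.6
```

Call:
move_arm(steps=[0.5, 0, 0, 1, 0, 0, 0, 0.5, 0, 0, 1, 0, 0, 0, 0.5, 0, 0, 1, 0, 0, 0, 0.5, 0, 0, 0.4, 0, 0, 0, 0.5, 0, 0, 0, 0, 0, 0])

```text
clock: 34.7
tool_pos: [0.5561, 0.2722, 0.0149]
tool_rot: [[-1.0, 0.0, -0.001], [0.0, 1.0, -0.0], [0.001, -0.0, -1.0]]
wrist_force: [-1.1, 0.6, -0.3]
grip_width: 0.0483
finger_force: 62.6
```

Call:
move_arm(steps=[0.5, 0, 0, 0.15, 0, 0, 0, 0.5, 0, 0, 0, 0, 0, 0])

```text
clock: 34.95
tool_pos: [0.5568, 0.2728, 0.0113]
tool_rot: [[-1.0, -0.0, 0.001], [-0.0, 1.0, 0.0], [-0.001, 0.0, -1.0]]
wrist_force: [0.3, 0.2, -2.4]
grip_width: 0.048
finger_force: 62.6
```

Call:
move_arm(steps=[0.62, 0, 0, 0, 0, 0, 0, 0.68, 0, 0, 0, 0, 0, 0, 0.7, 0, 0, 0, 0, 0, 0, 0.7, 0, 0, -0.8, 0, 0, 0, 0.7, 0, 0, -1, 0, 0, 0])

```text
clock: 35.58
tool_pos: [0.5559, 0.2725, 0.0645]
tool_rot: [[-1.0, -0.0, -0.001], [-0.0, 1.0, -0.001], [0.001, -0.001, -1.0]]
wrist_force: [0.2, -0.2, 0.0]
grip_width: 0.0596
finger_force: 0.0
```

Call:
move_arm(steps=[0.8, 0, 0, -1, 0, 0, 0, 0.8, -0.24, -0.96, -1, 0, 0, 0, 0.8, -0.24, -0.96, -0.4, 0, 0, 0, 0.8, -0.24, -0.96, 0, 0, 0, 0, 0.8, -0.24, -0.96, 0, 0, 0, 0])

```text
clock: 36.2
tool_pos: [0.5855, 0.1567, 0.1369]
tool_rot: [[-1.0, -0.0, 0.001], [-0.0, 1.0, 0.0], [-0.001, 0.0, -1.0]]
wrist_force: [0.2, -0.2, 0.1]
grip_width: 0.0687
finger_force: 0.0
```

Call:
move_arm(steps=[0.8, -0.24, -0.96, 0, 0, 0, 0, 0.8, -0.24, -0.96, 0, 0, 0, 0, 0.8, -0.24, -0.96, 0, 0, 0, 0, 0.8, -0.24, -0.96, 0, 0, 0, 0, 0.8, -0.24, -0.96, 0, 0, 0, 0])

```text
clock: 36.83
tool_pos: [0.6214, 0.0126, 0.1366]
tool_rot: [[-1.0, -0.0, 0.0], [-0.0, 1.0, 0.0], [-0.0, 0.0, -1.0]]
wrist_force: [0.1, 0.0, -0.1]
grip_width: 0.0682
finger_force: 0.0
```

Call:
move_arm(steps=[0.8, -0.24, -0.96, 0, 0, 0, 0, 0.8, -0.24, -0.96, 0, 0, 0, 0, 0.8, -0.24, -0.96, 0, 0, 0, 0, 0.8, -0.24, -0.96, 0, 0, 0, 0, 0.8, 0, 0, 0, 0, 0, 0])

```text
clock: 37.45
tool_pos: [0.6502, -0.1034, 0.1362]
tool_rot: [[-1.0, 0.002, -0.0], [0.002, 1.0, -0.0], [0.0, -0.0, -1.0]]
wrist_force: [-0.2, -0.4, 0.8]
grip_width: 0.0682
finger_force: 0.0
```

Run:
```python
from look import *
o=get_obs();print(o["tool_pos"])
si=shot("scene");ti=shot("top")
measure(ti,[6])
g=[proj("scene",(*B[i],.0145))+.5 for i in(1,6)]
print([ (r[2:],np.round(onz("scene",*r[:2],.0145)[:2],4)) for r in rings("scene",g,si,13)])
# ring in tray
hsv=cv2.cvtColor(ti,cv2.COLOR_RGB2HSV);m=((hsv[...,2]>150)&(hsv[...,1]<70)).astype(np.uint8);m[:,:155]=0;m[:,218:]=0;m[:187]=0;m[239:]=0
n,l,st,c=cv2.connectedComponentsWithStats(m)
for k in range(1,n):
    if st[k,4]>40: print(st[k],onz("top",*(st[k,:2]+(st[k,2:4]-1)/2),.0185))
```

```text
[ 0.65020839 -0.10340315  0.13617405]
6 (15.4, 15.5) [ 0.5542 -0.3825]
[((13.4, 18.6), array([ 0.6643, -0.1633])), ((17.7, 22.0), array([ 0.5521, -0.3847]))]
[168 194  17  15 168] [0.55532833 0.27322592 0.0185    ]
```

Call:
move_arm(steps=[0.8, -0.26, -0.97, 0, 0, 0, 0, 0.8, -0.26, -0.96, 0, 0, 0, 0, 0.8, 0, 0, 1, 0, 0, 0, 0.8, 0, 0, 1, 0, 0, 0, 0.8, 0, 0, 1, 0, 0, 0])

```text
clock: 38.17
tool_pos: [0.6656, -0.1583, 0.0458]
tool_rot: [[-1.0, -0.001, 0.0], [-0.001, 1.0, 0.0], [-0.0, 0.0, -1.0]]
wrist_force: [0.2, -0.5, -0.0]
grip_width: 0.0681
finger_force: 0.0
```

Call:
move_arm(steps=[0.8, 0, 0, 1, 0, 0, 0, 0.8, 0, 0, 0.3, 0, 0, 0, 0.8, 0, 0, 0.13, 0, 0, 0, 0.8, 0, 0, 0, 0, 0, 0, 0.5, 0, 0, 0, 0, 0, 0])

```text
clock: 38.8
tool_pos: [0.6664, -0.1598, 0.005]
tool_rot: [[-1.0, -0.0, 0.002], [-0.0, 1.0, -0.001], [-0.002, -0.001, -1.0]]
wrist_force: [-0.2, -2.9, 1.6]
grip_width: 0.0514
finger_force: 1.4
```

Call:
move_arm(steps=[0.5, 0, 0, 0, 0, 0, 0, 0.5, 0, 0, 0, 0, 0, 0, 0.5, 0, 0, 0, 0, 0, 0, 0.5, 0, 0, -0.8, 0, 0, 0, 0.5, 0, 0, -1, 0, 0, 0])

```text
clock: 39.42
tool_pos: [0.6653, -0.1595, 0.058]
tool_rot: [[-1.0, -0.0, -0.001], [-0.0, 1.0, 0.0], [0.001, 0.0, -1.0]]
wrist_force: [0.0, -0.1, -1.6]
grip_width: 0.0482
finger_force: 62.4
```

Call:
move_arm(steps=[0.5, 0, 0, -1, 0, 0, 0, 0.5, 0, 0, -1, 0, 0, 0, 0.5, 0, 0, -0.7, 0, 0, 0])

```text
clock: 39.8
tool_pos: [0.6661, -0.1597, 0.1409]
tool_rot: [[-1.0, -0.0, 0.002], [-0.0, 1.0, -0.0], [-0.002, -0.0, -1.0]]
wrist_force: [0.8, -0.1, -2.4]
grip_width: 0.0484
finger_force: 62.4
```

Call:
move_arm(steps=[0.5, 0.32, 0.97, 0, 0, 0, 0, 0.5, 0.32, 0.97, 0, 0, 0, 0, 0.5, 0.32, 0.97, 0, 0, 0, 0, 0.5, 0.32, 0.97, 0, 0, 0, 0, 0.5, 0.32, 0.97, 0, 0, 0, 0])

```text
clock: 40.42
tool_pos: [0.6174, -0.0132, 0.1392]
tool_rot: [[-1.0, -0.0, 0.001], [-0.0, 1.0, 0.0], [-0.001, 0.0, -1.0]]
wrist_force: [0.1, -0.8, -2.1]
grip_width: 0.0481
finger_force: 62.3
```

Call:
move_arm(steps=[0.5, 0.32, 0.97, 0, 0, 0, 0, 0.5, 0.32, 0.97, 0, 0, 0, 0, 0.5, 0.32, 0.97, 0, 0, 0, 0, 0.5, 0.32, 0.97, 0, 0, 0, 0, 0.5, 0.32, 0.97, 0, 0, 0, 0])

```text
clock: 41.05
tool_pos: [0.5693, 0.1323, 0.1392]
tool_rot: [[-1.0, -0.0, 0.001], [-0.0, 1.0, 0.0], [-0.001, 0.0, -1.0]]
wrist_force: [0.1, 0.1, -0.7]
grip_width: 0.048
finger_force: 62.4
```

Call:
move_arm(steps=[0.5, 0.3, 0.97, 0, 0, 0, 0, 0.5, 0.3, 0.97, 0, 0, 0, 0, 0.5, 0, 0, 1, 0, 0, 0, 0.5, 0, 0, 1, 0, 0, 0, 0.5, 0, 0, 1, 0, 0, 0])

```text
clock: 41.68
tool_pos: [0.5517, 0.1898, 0.0483]
tool_rot: [[-1.0, -0.0, 0.001], [-0.0, 1.0, 0.0], [-0.001, 0.0, -1.0]]
wrist_force: [-0.1, 0.1, -1.3]
grip_width: 0.0478
finger_force: 62.3
```

Call:
move_arm(steps=[0.5, 0, 0, 0.8, 0, 0, 0, 0.5, 0, 0, 0.4, 0, 0, 0, 0.5, 0, 0, 0.1, 0, 0, 0, 0.5, 0, 0, 0, 0, 0, 0])

```text
clock: 42.18
tool_pos: [0.5521, 0.1898, 0.0106]
tool_rot: [[-1.0, -0.0, 0.001], [-0.0, 1.0, 0.0], [-0.001, 0.0, -1.0]]
wrist_force: [0.2, 0.8, -1.8]
grip_width: 0.0483
finger_force: 62.3
```

Call:
move_arm(steps=[0.62, 0, 0, 0, 0, 0, 0, 0.68, 0, 0, 0, 0, 0, 0, 0.7, 0, 0, 0, 0, 0, 0, 0.7, 0, 0, -0.8, 0, 0, 0, 0.7, 0, 0, -1, 0, 0, 0])

```text
clock: 42.8
tool_pos: [0.5511, 0.1895, 0.0637]
tool_rot: [[-1.0, -0.0, -0.001], [-0.0, 1.0, -0.0], [0.001, -0.0, -1.0]]
wrist_force: [0.3, 0.6, 0.7]
grip_width: 0.06
finger_force: 0.0
```

Call:
move_arm(steps=[0.8, 0, 0, -1, 0, 0, 0, 0.8, 0, -1, -1, 0, 0, 0, 0.8, 0, -1, -0.4, 0, 0, 0, 0.8, 0, -1, 0, 0, 0, 0, 0.8, 0, -1, 0, 0, 0, 0])

```text
clock: 43.42
tool_pos: [0.5517, 0.0687, 0.136]
tool_rot: [[-1.0, -0.0, 0.001], [-0.0, 1.0, 0.0], [-0.001, 0.0, -1.0]]
wrist_force: [0.2, -0.9, -0.1]
grip_width: 0.0685
finger_force: 0.0
```

Call:
move_arm(steps=[0.8, 0, -1, 0, 0, 0, 0, 0.8, 0, -1, 0, 0, 0, 0, 0.8, 0, -1, 0, 0, 0, 0, 0.8, 0, -1, 0, 0, 0, 0, 0.8, 0, -1, 0, 0, 0, 0])

```text
clock: 44.05
tool_pos: [0.5517, -0.0814, 0.1358]
tool_rot: [[-1.0, -0.0, 0.0], [-0.0, 1.0, -0.0], [-0.0, -0.0, -1.0]]
wrist_force: [-0.4, 0.2, -0.1]
grip_width: 0.0679
finger_force: 0.0
```

Call:
move_arm(steps=[0.8, 0, -1, 0, 0, 0, 0, 0.8, 0, -1, 0, 0, 0, 0, 0.8, 0, -1, 0, 0, 0, 0, 0.8, 0, -1, 0, 0, 0, 0, 0.8, 0, -1, 0, 0, 0, 0])

```text
clock: 44.68
tool_pos: [0.5517, -0.2314, 0.1357]
tool_rot: [[-1.0, -0.0, 0.0], [-0.0, 1.0, -0.0], [-0.0, -0.0, -1.0]]
wrist_force: [-0.6, 0.8, 0.2]
grip_width: 0.0683
finger_force: 0.0
```

Run:
```python
from look import *
o=get_obs();print(o["tool_pos"])
si=shot("scene");ti=shot("top")
measure(ti,[6])
g=[proj("scene",(*B[i],.0145))+.5 for i in(1,6)]
print([ (r[2:],np.round(onz("scene",*r[:2],.0145)[:2],4)) for r in rings("scene",g,si,13)])
hsv=cv2.cvtColor(ti,cv2.COLOR_RGB2HSV);m=((hsv[...,2]>150)&(hsv[...,1]<70)).astype(np.uint8);m[:,:155]=0;m[:,218:]=0;m[:187]=0;m[239:]=0
n,l,st,c=cv2.connectedComponentsWithStats(m)
for k in range(1,n):
    if st[k,4]>40: print(st[k],onz("top",*(st[k,:2]+(st[k,2:4]-1)/2),.0185))
# bearing 7 on paper: dark gap/outline via Hough on upscaled top & scene view
u,v=proj("top",(.4435,-.348,.0145)).astype(int);a=cv2.resize(ti[v-20:v+20,u-25:u+25],None,fx=8,fy=8,interpolation=cv2.INTER_CUBIC)
print(u,v);us,vs=proj("scene",(.4435,-.348,.0145)).astype(int);b=cv2.resize(si[vs-20:vs+20,us-25:us+25],None,fx=8,fy=8,interpolation=cv2.INTER_CUBIC);print(us,vs)
cv2.imwrite("pics/p9.png",cv2.cvtColor(np.hstack([a,b]),cv2.COLOR_RGB2BGR))
```

```text
[ 0.55167921 -0.23139464  0.13572885]
6 (23.9, 30.3) [ 0.5544 -0.3577]Traceback (most recent call last):
  File "<stdin>", line 6, in <module>
  File "h.py", line 26, in rings
    c=max(cs,key=len);
ValueError: max() iterable argument is empty
```

Run:
```python
from look import *
si=shot("scene");ti=shot("top")
g=[proj("scene",(*B[i],.0145))+.5 for i in(6,)]
print([ (r,np.round(onz("scene",*r[:2],.0145)[:2],4)) for r in rings("scene",g,si,13)])
hsv=cv2.cvtColor(ti,cv2.COLOR_RGB2HSV);m=((hsv[...,2]>150)&(hsv[...,1]<70)).astype(np.uint8);m[:,:155]=0;m[:,218:]=0;m[:187]=0;m[239:]=0
n,l,st,c=cv2.connectedComponentsWithStats(m)
for k in range(1,n):
    if st[k,4]>40: print(st[k],onz("top",*(st[k,:2]+(st[k,2:4]-1)/2),.0185))
us,vs=proj("scene",(.4435,-.348,.0145)).astype(int);print(us,vs)
b=cv2.resize(si[vs-20:vs+20,us-25:us+25],None,fx=8,fy=8,interpolation=cv2.INTER_CUBIC)
a=cv2.resize(ti[212:252,332:382],None,fx=8,fy=8,interpolation=cv2.INTER_CUBIC)
cv2.imwrite("pics/p9.png",cv2.cvtColor(np.hstack([a,b]),cv2.COLOR_RGB2BGR))
```

```text
[((350.5, 302.0, 17.6, 21.7), array([ 0.5525, -0.3846]))]
[168 194  17  15 168] [0.55532833 0.27322592 0.0185    ]
[192 195  17  16 175] [0.54944685 0.19039097 0.0185    ]
306 314
```

Call:
move_arm(steps=[0.8, -0.09, -1, 0, 0, 0, 0, 0.8, 0, -1, 0, 0, 0, 0, 0.8, 0, -1, 0, 0, 0, 0, 0.8, 0, -1, 0, 0, 0, 0, 0.8, 0, -1, 0, 0, 0, 0])

```text
clock: 45.5
tool_pos: [0.5549, -0.3801, 0.1358]
tool_rot: [[-1.0, -0.002, 0.0], [-0.002, 1.0, 0.0], [-0.0, 0.0, -1.0]]
wrist_force: [0.2, -0.2, 0.0]
grip_width: 0.0681
finger_force: 0.0
```

Call:
move_arm(steps=[0.8, 0, -0.05, 1, 0, 0, 0, 0.8, 0, 0, 1, 0, 0, 0, 0.8, 0, 0, 1, 0, 0, 0, 0.8, 0, 0, 1, 0, 0, 0, 0.8, 0, 0, 0.3, 0, 0, 0])

```text
clock: 46.12
tool_pos: [0.5539, -0.3802, 0.0046]
tool_rot: [[-1.0, -0.001, -0.002], [-0.001, 1.0, 0.002], [0.002, 0.002, -1.0]]
wrist_force: [0.4, -0.3, 0.9]
grip_width: 0.0682
finger_force: 0.0
```

Call:
move_arm(steps=[0.8, 0, 0, 0.12, 0, 0, 0, 0.8, 0, 0, 0, 0, 0, 0, 0.5, 0, 0, 0, 0, 0, 0, 0.5, 0, 0, 0, 0, 0, 0, 0.5, 0, 0, 0, 0, 0, 0])

```text
clock: 46.75
tool_pos: [0.5552, -0.3825, 0.005]
tool_rot: [[-1.0, -0.0, 0.002], [-0.0, 1.0, -0.001], [-0.002, -0.001, -1.0]]
wrist_force: [-1.3, 0.4, 6.2]
grip_width: 0.0481
finger_force: 61.7
```

Call:
move_arm(steps=[0.5, 0, 0, 0, 0, 0, 0, 0.5, 0, 0, -0.8, 0, 0, 0, 0.5, 0, 0, -1, 0, 0, 0, 0.5, 0, 0.4, -1, 0, 0, 0, 0.5, 0, 1, -1, 0, 0, 0])

```text
clock: 47.38
tool_pos: [0.5543, -0.3404, 0.1182]
tool_rot: [[-1.0, 0.001, 0.0], [0.001, 1.0, -0.0], [-0.0, -0.0, -1.0]]
wrist_force: [0.1, 0.3, -1.8]
grip_width: 0.0481
finger_force: 62.5
```

Call:
move_arm(steps=[0.5, 0.13, 0.98, 0, 0, 0, 0, 0.5, 0.13, 0.98, 0, 0, 0, 0, 0.5, 0.13, 0.98, 0, 0, 0, 0, 0.5, 0.13, 0.98, 0, 0, 0, 0, 0.5, 0.13, 0.98, 0, 0, 0, 0])

```text
clock: 48.0
tool_pos: [0.5348, -0.1921, 0.1176]
tool_rot: [[-1.0, -0.0, 0.001], [-0.0, 1.0, -0.0], [-0.001, -0.0, -1.0]]
wrist_force: [0.2, -0.4, -1.6]
grip_width: 0.0479
finger_force: 62.5
```

Call:
move_arm(steps=[0.5, 0.13, 0.98, 0, 0, 0, 0, 0.5, 0.13, 0.98, 0, 0, 0, 0, 0.5, 0.13, 0.98, 0, 0, 0, 0, 0.5, 0.13, 0.98, 0, 0, 0, 0, 0.5, 0.13, 0.98, 0, 0, 0, 0])

```text
clock: 48.62
tool_pos: [0.5153, -0.0451, 0.1176]
tool_rot: [[-1.0, -0.0, 0.001], [-0.0, 1.0, -0.0], [-0.001, -0.0, -1.0]]
wrist_force: [-0.1, -0.5, -0.9]
grip_width: 0.0482
finger_force: 62.5
```

Call:
move_arm(steps=[0.5, 0.13, 0.98, 0, 0, 0, 0, 0.5, 0.13, 0.98, 0, 0, 0, 0, 0.5, 0.13, 0.98, 0, 0, 0, 0, 0.5, 0.13, 0.98, 0, 0, 0, 0, 0.5, 0.13, 0.98, 0, 0, 0, 0])

```text
clock: 49.25
tool_pos: [0.4957, 0.102, 0.1176]
tool_rot: [[-1.0, -0.0, 0.001], [-0.0, 1.0, 0.0], [-0.001, 0.0, -1.0]]
wrist_force: [-0.1, 0.5, -1.8]
grip_width: 0.048
finger_force: 62.5
```

Call:
move_arm(steps=[0.5, 0.13, 0.98, 0, 0, 0, 0, 0.5, 0.13, 0.98, 0, 0, 0, 0, 0.5, 0.13, 0.98, 0, 0, 0, 0, 0.5, 0.13, 0.98, 0, 0, 0, 0, 0.5, 0.13, 0.98, 0, 0, 0, 0])

```text
clock: 49.88
tool_pos: [0.4762, 0.2491, 0.1177]
tool_rot: [[-1.0, -0.0, 0.001], [-0.0, 1.0, 0.0], [-0.001, 0.0, -1.0]]
wrist_force: [-0.3, -1.0, -1.3]
grip_width: 0.048
finger_force: 62.5
```

Call:
move_arm(steps=[0.5, 0, 0.98, 0, 0, 0, 0, 0.5, 0, 0, 0, 0, 0, 0])

```text
clock: 50.12
tool_pos: [0.4761, 0.279, 0.1173]
tool_rot: [[-1.0, -0.002, 0.0], [-0.002, 1.0, 0.001], [-0.0, 0.001, -1.0]]
wrist_force: [-0.6, 0.4, -1.0]
grip_width: 0.0482
finger_force: 62.5
```

Call:
move_arm(steps=[0.5, 0, 0, 1, 0, 0, 0, 0.5, 0, 0, 1, 0, 0, 0, 0.5, 0, 0, 1, 0, 0, 0, 0.5, 0, 0, 0.4, 0, 0, 0, 0.5, 0, 0, 0.15, 0, 0, 0])

```text
clock: 50.75
tool_pos: [0.4763, 0.2771, 0.0106]
tool_rot: [[-1.0, 0.0, -0.0], [0.0, 1.0, -0.0], [0.0, -0.0, -1.0]]
wrist_force: [-0.5, -0.2, -1.2]
grip_width: 0.0479
finger_force: 62.5
```

Call:
move_arm(steps=[0.5, 0, 0, 0, 0, 0, 0, 0.62, 0, 0, 0, 0, 0, 0, 0.68, 0, 0, 0, 0, 0, 0, 0.7, 0, 0, 0, 0, 0, 0, 0.7, 0, 0, -0.8, 0, 0, 0])

```text
clock: 51.38
tool_pos: [0.4752, 0.2769, 0.0333]
tool_rot: [[-1.0, -0.0, -0.003], [-0.0, 1.0, -0.002], [0.003, -0.002, -1.0]]
wrist_force: [-0.1, 0.2, 1.1]
grip_width: 0.0599
finger_force: 0.0
```

Call:
move_arm(steps=[0.8, 0, 0, -1, 0, 0, 0, 0.8, 0, -0.5, -1, 0, 0, 0, 0.8, 0, -1, -1, 0, 0, 0, 0.8, 0, -1, -0.4, 0, 0, 0, 0.8, 0, -1, 0, 0, 0, 0])

```text
clock: 52.0
tool_pos: [0.4768, 0.1719, 0.138]
tool_rot: [[-1.0, -0.001, 0.002], [-0.001, 1.0, 0.001], [-0.002, 0.001, -1.0]]
wrist_force: [0.5, -0.1, -0.8]
grip_width: 0.0679
finger_force: 0.0
```

Call:
move_arm(steps=[0.8, 0, -1, 0, 0, 0, 0, 0.8, 0, -1, 0, 0, 0, 0, 0.8, 0, -1, 0, 0, 0, 0, 0.8, 0, -1, 0, 0, 0, 0, 0.8, 0, -1, 0, 0, 0, 0])

```text
clock: 52.62
tool_pos: [0.4763, 0.0215, 0.1367]
tool_rot: [[-1.0, -0.0, 0.001], [-0.0, 1.0, 0.0], [-0.001, 0.0, -1.0]]
wrist_force: [-0.8, -0.6, -0.5]
grip_width: 0.0682
finger_force: 0.0
```

Run:
```python
from look import *
o=get_obs();print(o["tool_pos"])
si=shot("scene");ti=shot("top")
hsv=cv2.cvtColor(ti,cv2.COLOR_RGB2HSV);m=((hsv[...,2]>150)&(hsv[...,1]<70)).astype(np.uint8);m[:,:155]=0;m[:,218:]=0;m[:187]=0;m[239:]=0
n,l,st,c=cv2.connectedComponentsWithStats(m)
for k in range(1,n):
    if st[k,4]>40: print(st[k],onz("top",*(st[k,:2]+(st[k,2:4]-1)/2),.0185))
b=cv2.resize(si[294:334,281:331],None,fx=8,fy=8,interpolation=cv2.INTER_CUBIC)
a=cv2.resize(ti[212:252,332:382],None,fx=8,fy=8,interpolation=cv2.INTER_CUBIC)
cv2.imwrite("pics/p9.png",cv2.cvtColor(np.hstack([a,b]),cv2.COLOR_RGB2BGR))
```

```text
[0.47631101 0.02153822 0.13673343]
[ 192  187   26   52 1077] [0.51494029 0.17453959 0.0185    ]
[168 194  17  16 177] [0.55360221 0.27319699 0.0185    ]
[166 217  17  16 181] [0.47466448 0.27874419 0.0185    ]
```

View pics/p9.png

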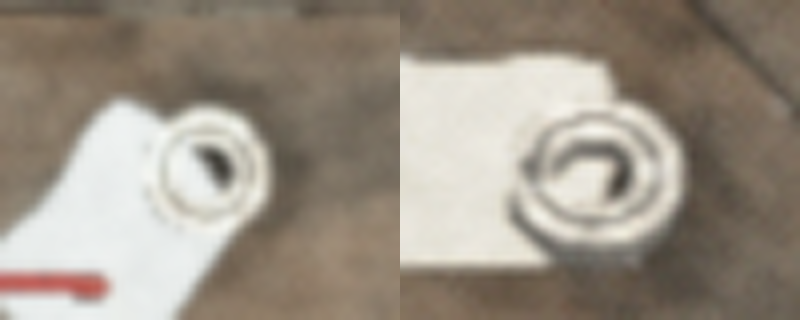

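In the top crop the bearing on the paper is centred at (207,169); in the scene crop it is at (200,168). The pliers' handle tip, top crop (105,287), is clear of the finger path.

Run:
```python
from h import *
print(onz("top",332+207.5/8-.5,212+169.5/8-.5,.0145),onz("scene",281+200.5/8-.5,294+168.5/8-.5,.0145))
```

```text
[ 0.44249466 -0.34568696  0.0145    ] [ 0.4419025  -0.34810154  0.0145    ]
```

Call:
move_arm(steps=[0.8, 0.1, -1, 0, 0, 0, 0, 0.8, 0.1, -1, 0, 0, 0, 0, 0.8, 0.1, -1, 0, 0, 0, 0, 0.8, 0.1, -1, 0, 0, 0, 0, 0.8, 0.1, -1, 0, 0, 0, 0])

```text
clock: 53.35
tool_pos: [0.4615, -0.1279, 0.1367]
tool_rot: [[-1.0, -0.001, 0.0], [-0.001, 1.0, 0.0], [-0.0, 0.0, -1.0]]
wrist_force: [0.1, -0.0, 0.2]
grip_width: 0.0684
finger_force: 0.0
```

Call:
move_arm(steps=[0.8, 0.1, -1, 0, 0, 0, 0, 0.8, 0.1, -1, 0, 0, 0, 0, 0.8, 0.1, -1, 0, 0, 0, 0, 0.8, 0.1, -1, 0, 0, 0, 0, 0.8, 0.1, -1, 0, 0, 0, 0])

```text
clock: 53.98
tool_pos: [0.4467, -0.2779, 0.1366]
tool_rot: [[-1.0, -0.001, 0.0], [-0.001, 1.0, 0.0], [-0.0, 0.0, -1.0]]
wrist_force: [1.0, 0.5, 0.3]
grip_width: 0.0682
finger_force: 0.0
```

Call:
move_arm(steps=[0.8, 0.1, -1, 0, 0, 0, 0, 0.8, 0, -1, 0, 0, 0, 0, 0.8, 0, -0.25, 0, 0, 0, 0, 0.8, 0, 0, 1, 0, 0, 0, 0.8, 0, 0, 1, 0, 0, 0])

```text
clock: 54.6
tool_pos: [0.444, -0.3443, 0.076]
tool_rot: [[-1.0, -0.001, 0.001], [-0.001, 1.0, -0.0], [-0.001, -0.0, -1.0]]
wrist_force: [0.5, -0.2, 0.2]
grip_width: 0.0683
finger_force: 0.0
```

Call:
move_arm(steps=[0.8, 0, 0, 1, 0, 0, 0, 0.8, 0, 0, 0.8, 0, 0, 0, 0.8, 0, 0, 0, 0, 0, 0])

```text
clock: 54.98
tool_pos: [0.4428, -0.3433, 0.0209]
tool_rot: [[-1.0, -0.001, -0.003], [-0.001, 1.0, 0.002], [0.003, 0.002, -1.0]]
wrist_force: [0.3, 0.6, 1.0]
grip_width: 0.0681
finger_force: 0.0
```

Call:
move_arm(steps=[0.8, 0, -0.04, 0.3, 0, 0, 0, 0.8, 0, 0, 0.3, 0, 0, 0, 0.8, 0, 0, 0, 0, 0, 0])

```text
clock: 55.35
tool_pos: [0.4432, -0.346, 0.004]
tool_rot: [[-1.0, -0.0, -0.001], [-0.0, 1.0, 0.0], [0.001, 0.0, -1.0]]
wrist_force: [-0.4, 0.5, -0.1]
grip_width: 0.0683
finger_force: 0.0
```

Call:
move_arm(steps=[0.5, 0, 0, 0, 0, 0, 0, 0.5, 0, 0, 0, 0, 0, 0, 0.5, 0, 0, 0, 0, 0, 0, 0.5, 0, 0, 0, 0, 0, 0])

```text
clock: 55.85
tool_pos: [0.4438, -0.3466, 0.0055]
tool_rot: [[-1.0, -0.0, 0.001], [-0.0, 1.0, -0.001], [-0.001, -0.001, -1.0]]
wrist_force: [-1.5, 0.8, 6.1]
grip_width: 0.0478
finger_force: 62.1
```

Call:
move_arm(steps=[0.5, 0, 0, -0.8, 0, 0, 0, 0.5, 0, 0, -1, 0, 0, 0, 0.5, 0, 0, -1, 0, 0, 0, 0.5, 0, 0.5, -1, 0, 0, 0, 0.5, 0, 1, 0, 0, 0, 0])

```text
clock: 56.48
tool_pos: [0.4443, -0.302, 0.121]
tool_rot: [[-1.0, 0.001, 0.003], [0.001, 1.0, -0.002], [-0.003, -0.002, -1.0]]
wrist_force: [0.6, 0.5, -1.7]
grip_width: 0.0482
finger_force: 62.4
```

Call:
move_arm(steps=[0.5, -0.05, 0.97, 0, 0, 0, 0, 0.5, -0.05, 0.97, 0, 0, 0, 0, 0.5, -0.05, 0.97, 0, 0, 0, 0, 0.5, -0.05, 0.97, 0, 0, 0, 0, 0.5, -0.05, 0.97, 0, 0, 0, 0])

```text
clock: 57.1
tool_pos: [0.4508, -0.1548, 0.1185]
tool_rot: [[-1.0, -0.0, 0.0], [-0.0, 1.0, 0.0], [-0.0, 0.0, -1.0]]
wrist_force: [0.1, 0.7, -1.7]
grip_width: 0.0482
finger_force: 62.4
```

Call:
move_arm(steps=[0.5, -0.05, 0.97, 0, 0, 0, 0, 0.5, -0.05, 0.97, 0, 0, 0, 0, 0.5, -0.05, 0.97, 0, 0, 0, 0, 0.5, -0.05, 0.97, 0, 0, 0, 0, 0.5, -0.05, 0.97, 0, 0, 0, 0])

```text
clock: 57.72
tool_pos: [0.4583, -0.0093, 0.1185]
tool_rot: [[-1.0, -0.0, 0.0], [-0.0, 1.0, 0.0], [-0.0, 0.0, -1.0]]
wrist_force: [0.2, -0.3, -1.4]
grip_width: 0.0479
finger_force: 62.4
```

Call:
move_arm(steps=[0.5, -0.05, 0.97, 0, 0, 0, 0, 0.5, -0.05, 0.97, 0, 0, 0, 0, 0.5, -0.05, 0.97, 0, 0, 0, 0, 0.5, -0.05, 0.97, 0, 0, 0, 0, 0.5, -0.05, 0.97, 0, 0, 0, 0])

```text
clock: 58.35
tool_pos: [0.4657, 0.1362, 0.1185]
tool_rot: [[-1.0, -0.0, 0.0], [-0.0, 1.0, 0.0], [-0.0, 0.0, -1.0]]
wrist_force: [0.5, -0.4, -1.0]
grip_width: 0.0481
finger_force: 62.4
```

Call:
move_arm(steps=[0.5, -0.05, 0.97, 0, 0, 0, 0, 0.5, -0.05, 0.97, 0, 0, 0, 0, 0.5, 0, 0, 0, 0, 0, 0])

```text
clock: 58.72
tool_pos: [0.4686, 0.1949, 0.1182]
tool_rot: [[-1.0, -0.003, -0.0], [-0.003, 1.0, 0.0], [0.0, 0.0, -1.0]]
wrist_force: [0.7, 0.1, -0.9]
grip_width: 0.048
finger_force: 62.4
```

Call:
move_arm(steps=[0.5, 0, 0, 1, 0, 0, 0, 0.5, 0, 0, 1, 0, 0, 0, 0.5, 0, 0, 1, 0, 0, 0, 0.5, 0, 0, 0.4, 0, 0, 0, 0.5, 0, 0, 0.15, 0, 0, 0])

```text
clock: 59.35
tool_pos: [0.4687, 0.1931, 0.0119]
tool_rot: [[-1.0, 0.0, -0.0], [0.0, 1.0, -0.0], [0.0, -0.0, -1.0]]
wrist_force: [0.0, 0.8, -0.8]
grip_width: 0.0479
finger_force: 62.4
```

Call:
move_arm(steps=[0.5, 0, 0, 0, 0, 0, 0, 0.62, 0, 0, 0, 0, 0, 0, 0.68, 0, 0, 0, 0, 0, 0, 0.7, 0, 0, 0, 0, 0, 0, 0.7, 0, 0, -0.8, 0, 0, 0])

```text
clock: 59.98
tool_pos: [0.4677, 0.193, 0.0349]
tool_rot: [[-1.0, -0.0, -0.003], [-0.0, 1.0, -0.001], [0.003, -0.001, -1.0]]
wrist_force: [-0.3, -0.2, 0.7]
grip_width: 0.0601
finger_force: 0.0
```

Call:
move_arm(steps=[0.8, 0, 0, -1, 0, 0, 0, 0.8, 0, 0, -1, 0, 0, 0, 0.8, 0, 0, -1, 0, 0, 0, 0.8, 1, 0, -1, 0, 0, 0, 0.8, 1, 0.5, -1, 0, 0, 0])

```text
clock: 60.6
tool_pos: [0.4081, 0.2081, 0.1871]
tool_rot: [[-1.0, 0.001, 0.0], [0.001, 1.0, -0.0], [-0.0, -0.0, -1.0]]
wrist_force: [0.5, 0.6, 0.0]
grip_width: 0.0684
finger_force: 0.0
```

Call:
move_arm(steps=[0.8, 1, 0.7, 0, 0, 0, 0, 0.8, 1, 0.7, 0, 0, 0, 0, 0.8, 1, 0.7, 0, 0, 0, 0, 0.8, 1, 0.7, 0, 0, 0, 0, 0.8, 0, 0, 0, 0, 0, 0])

```text
clock: 61.22
tool_pos: [0.2874, 0.2934, 0.1864]
tool_rot: [[-1.0, -0.003, 0.0], [-0.003, 1.0, 0.001], [-0.0, 0.001, -1.0]]
wrist_force: [-1.0, 0.4, -0.3]
grip_width: 0.0684
finger_force: 0.0
```

Run:
```python
from look import *
o=get_obs();print(o["tool_pos"])
si=shot("scene");ti=shot("top")
a=cv2.resize(si[135:235,160:310],(800,533),interpolation=cv2.INTER_CUBIC)[:,:]
b=cv2.resize(ti[150:250,145:320],None,fx=2.28,fy=2.28,interpolation=cv2.INTER_CUBIC)
A=cv2.resize(si[140:230,165:305],(500,321),interpolation=cv2.INTER_CUBIC);Bm=cv2.resize(ti[145:255,150:325],(500,314),interpolation=cv2.INTER_CUBIC)
Cc=cv2.resize(si[170:220,250:300],(300,300),interpolation=cv2.INTER_CUBIC);D=cv2.resize(si[150:340,200:390],(300,300),interpolation=cv2.INTER_AREA)
L=np.vstack([A,Bm])[:600];R=np.vstack([Cc,D])
cv2.imwrite("pics/p10.png",cv2.cvtColor(np.hstack([L,R]),cv2.COLOR_RGB2BGR))
```

```text
[0.28740277 0.29340433 0.18636269]
```

View pics/p10.png

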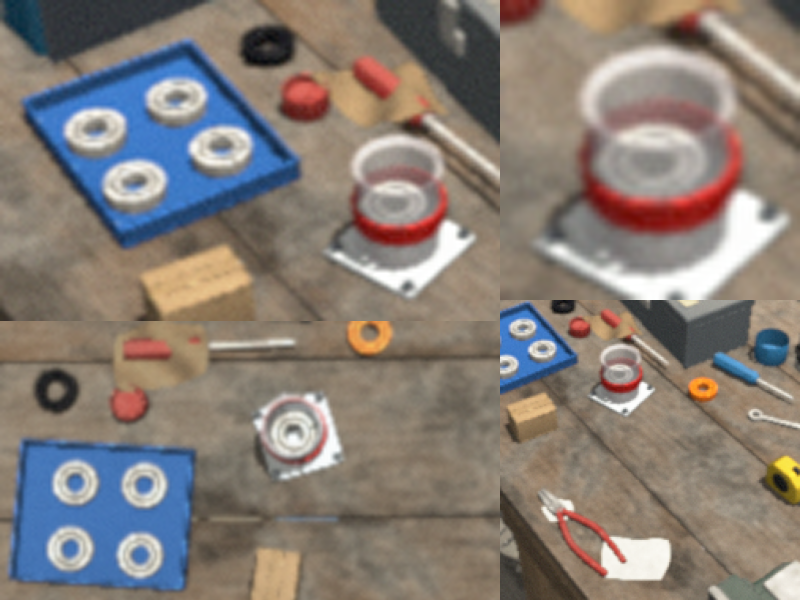

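All four spares lie flat and apart in the tray, the box stands clear on the bench, and the tools haven't moved. Inside the tube the top ring is centred at crop (657,160), i.e. pixel (275.8,196.3). I'll check its height against the band once, then hand in.

Run:
```python
from h import *
for z in(.038,.053,.068): print(z,proj("scene",(.6075,.0042,z)))
A=np.array((.6075,.0042))
c,_=ray("scene",276,205);h=c[:2]-A;h/=np.linalg.norm(h)
for z in(.043,.053,.063): print("collar front",z,proj("scene",(*(A+.039*h),z)))
```

```text
0.038 [275.79671099 200.26150404]
0.053 [275.7022796  196.40993455]
0.068 [275.6064615  192.50180489]
collar front 0.043 [275.98926486 208.11519206]
collar front 0.053 [275.92599682 205.53468063]
collar front 0.063 [275.86209838 202.92845747]
```

Stack top z = 0.053 (predicted v 196.4, seen 196.3). The collar's edges are seen at about 203 and 208, so its middle is also at about 0.053.

Run:
```python
from plant import *
print(job_done())
```

```text
the job is handed in; nothing more can be done
None
```

The job is handed in, with no verdict returned: the box stands on the bench about 18 cm from the tube, three bearings fill the tube to the middle of the red band, the other four lie side by side in the tray, and the tools were left alone.

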